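Load the bench washer with angle brackets

ROBOT

A 6-joint arm with a two-finger parallel gripper is mounted at the origin on the work surface. World frame = base frame: x ahead of the robot, y to its left, z up, the work surface at z = 0. Lengths are in m, angles in rad, forces in N, time in s.
With the tool pointing down it reaches from about 0.275 to 0.725 m from the base axis. Payload 5.6 kg.
Tool frame: the origin (TCP) lies midway between the tips of the shut fingers; the grasp point (between the pads) lies arm.grasp_offset behind it (arm.grasp_offset is the distance from the TCP to the grasp point, in m); z points along the fingers, y is the line along which they close (so a half turn about z gives the same grasp; the last joint's range is limited). The gripper opens to 85 mm and grips with 20 to 120 N. Pads are 22 mm wide; open, the fingers measure 114 mm over their backs; the gripper's body (76 mm by 85 mm) begins 54 mm behind the grasp point. The pads swing forward as they close: fully open they stand 13 mm farther back than shut.
Start: joints at [1.604, 0.255, 0.108, 0, -1.424, -0.285], TCP at [0.137, 0.533, 0.231] pointing down, gripper open.
Joint ranges: [-2.95, 2.95], [-1.21, 1.97], [-1.09, 1.5], [-2.87, 1.71], [-2.94, -0.07], [-3.05, 3.05]. Speed limits (rad/s): [2.57, 2.57, 3.14, 3.14, 3.14, 3.14].

INTERFACE

Orientations are given as a unit quaternion [x, y, z, w].
In Python, from plant import arm gives the robot as it stands.
- The arm moves only by the tool apply_moves, never from a script. Its argument "commands" is a list of rows, each a list of 3 entries, a list of its own where there are three numbers: the closure, from 0 (fully open) to 1 (shut), then the shift along the world's x, y, z in m, then the turn about the world's z in rad. In form: [[jaw, [tx, ty, tz], yaw], ...]. A call has 1 to 20 rows; each row is the pose to reach, as a shift and turn from the pose commanded when the call began; what a row does not reach only later rows make up. A row lasts 1/10 s, in which the tool goes at most 50 mm and 8.59 degrees, less where a joint would pass 70% of its speed; a pose out of reach is approached as far as the arm can. A call with a gripper value outside its range is refused whole. The fingers move at their own pace and stop on an object; "newtons" is the grip in N (left out, the last holds). Time passes only in rows, so rows that repeat a pose let the fingers close. It gives the time, the measured TCP pose, the force, the opening and the grip force at its end, in the units of the state.
- arm.get_obs(): the state, without advancing time (a new reading comes with each control period).
- arm.camera(name): name is "side" or "top"; returns a dict with "pixels" (480x640x3 uint8, blue, green, red), "camera_matrix" (3x3 intrinsics, pixels), "dist" ([k1, k2, p1, p2, k3] as OpenCV has them; the pictures are not rectified), "camera_from_world" (4x4, takes a point from world to camera coordinates). Camera axes: x right, y down, z forward; pixel columns grow to the right and rows downward; lengths in m; the calibration is good to about 2 mm. A picture is of the moment at which its call begins. There is no depth.
- arm.close_job(): hands the job in; it is judged then, once.
Trained networks look in a picture, given as the dict that the camera call returned (one of the last four; its "shot" number tells which), for a name from the list of things; names that differ only in an ending like _2 or _b are one class to them, and where a whole thing is asked for, a point or a joint stands for the part that bears it (a point fixed in the world has none). Each returns a list of dicts, best first, with "conf" (0 to 1); they miss things now and then, are a little off and sometimes report something else, mostly with a low value. They report only what shows in the picture. A call takes as long as a camera call. They do not tell look-alikes from the thing itself.
- arm.outline_of(query, picture): "mask" (480x640 bool, what is visible of it) and "at" ([row, column] in pixels, amid what is visible of it).
The state is a dict: "time": time; "joints": joint angles; "joint_velocities": joint speeds; "tau": joint torques, N m; "eef_pos": TCP position; "tcp_rot": TCP orientation; "ft_force": force on the tool from outside, world axes, zero at the start; "torque": the same for the moment, N m; "finger_gap": finger opening in m; "gripper_force": force on a finger pad.
Only numpy, scipy, OpenCV 4.12 (cv2) and the standard library are available. Lean on these libraries where they do the work, as an engineer would, in place of code of your own. Each camera call takes 0.05 s, during which the arm holds its last target. There are 200 camera calls.

TASK

Load the bench-top parts washer: lift the lever of the draw latch on its top right over, past centre, so that the hook jumps free, swing the hatch well back past upright, and stand every angle bracket that is on the bench on the grid floor inside, upright on its foot, one to a bay. The brackets are longer than the hatch opening, so tip each one, feed its toe in under the fixed front deck and level it again inside. When all are in, shut the hatch fully but leave the latch undone, lever up, for the soap has still to go in; do not knock the other things on the bench about.

Things in the scene. Friction and masses are not known exactly. Their poses are not given: they have to be found in the camera images.
- washer: bench-top spray washer, stainless box fixed to the bench, 245 deep (x) x 283 wide (y) x 152 high. Origin on the bench straight below the inner edge of the fixed front deck, on the middle bay's centre line; x points from the front panel towards the hatch hinge, y left, z up; yaw varies by up to 0.15. Front face at x = -125, back at 120; chamber walls to y = 97 on the left; closed dry side from y = -97 to -186.
- deck_edge (a point): middle of the fixed front deck's inner edge, at its top (washer x = 0, z = 152); axes as the washer's. The hatch opening reaches from here to x = 110 (inner face of the 10 thick back wall, top at z = 152), and over y = -91 to 91. The deck is 6 thick, underside at z = 146, and roofs the first 66 of the chamber (x = -66 to 0).
- bay_middle (a point): point on the grid floor (washer z = 45), on the middle bay's centre line, at washer x = 5; axes as the washer's. The chamber is x = -66 to 110; two 4 thick partitions up to z = 146 over its whole depth part three bays, each at least 58 wide. A bracket's origin fits at this point with its leg towards the hinge: leg 40 clear of the back wall, foot 60 under the deck.
- bay_left (a point): the same point of the left bay, 62 to the left (washer y = 62).
- bay_right (a point): the same point of the right bay, 62 to the right (washer y = -62).
- hatch (a joint): hatch angle, rad: 0 shut, grows as it opens up and away from the front, stop at 1.9. Steel plate 120 (x) x 255 (y) x 4, 0.3 kg, hinged along the back wall; stiff hinge, stays at any angle (about 4 N at the handle moves it). Held down while the latch is fastened.
- hatch_handle (a point): grip point of the black block handle on the hatch: block 14 (x) x 28 (y), 36 high; this point is 24 above the plate's upper face, 110 from the hinge line (shut: washer x = 6, y = -20, z = 181). The plate ends 3 past the handle. Moves with the hatch; axes as the washer's when shut.
- hatch_hinge (a point): point on the hatch's hinge line (axis along washer y, at washer x = 116, z = 153), at the handle's y.
- latch_lever (a joint): angle of the draw latch's lever, rad: 0 fastened (flat, pointing to the front, -x); grows as the free end is lifted up and over towards the hatch; stop at 1.5, nearly upright. Over-centre pull: a few N at the grip point up to dead centre near 0.4, then it goes over; at about 1.0 the hook is slack and springs up off its keeper. Let go beyond 1.2, the lever stays there.
- lever_grip (a point): point on the lever, mid-width, 66 from its pivot. The lever is a steel channel 22 wide (y) x 8 high, from 24 to 76 from the pivot, then an end turned up 10 more. Fastened, this point is 18 above the deck and the channel's underside 14 above it, so it can be pinched across its width from above. Turns with the lever.
- lever_pivot (a point): the lever's pivot (axis along washer y), at washer x = -40, y = -135, z = 166. Turns with the lever.
- hook_tip (a point): claw end of the latch's hook, 16 wide: washer z about 166 while hooked over the keeper bar on the hatch, about 225 to 240 when sprung up free. It stays up by its own spring, to the right of the bays, not over them.
- bracket_a: folded steel angle bracket, L-shaped, all alike: foot 130 long (its x) x 36 wide x 8 thick, with an upright leg 8 thick x 36 wide at the foot's +x end, 85 high overall; 0.47 kg. Origin at the centre of the foot's underside, x along the foot to the leg, z up; leg from x = 57 to 65, toe at x = -65. Stands on its foot. May be absent (None).
- bracket_b: folded steel angle bracket, L-shaped, all alike: foot 130 long (its x) x 36 wide x 8 thick, with an upright leg 8 thick x 36 wide at the foot's +x end, 85 high overall; 0.47 kg. Origin at the centre of the foot's underside, x along the foot to the leg, z up; leg from x = 57 to 65, toe at x = -65. Stands on its foot. May be absent (None).
- bracket_c: folded steel angle bracket, L-shaped, all alike: foot 130 long (its x) x 36 wide x 8 thick, with an upright leg 8 thick x 36 wide at the foot's +x end, 85 high overall; 0.47 kg. Origin at the centre of the foot's underside, x along the foot to the leg, z up; leg from x = 57 to 65, toe at x = -65. Stands on its foot. May be absent (None).
- bracket_d: folded steel angle bracket, L-shaped, all alike: foot 130 long (its x) x 36 wide x 8 thick, with an upright leg 8 thick x 36 wide at the foot's +x end, 85 high overall; 0.47 kg. Origin at the centre of the foot's underside, x along the foot to the leg, z up; leg from x = 57 to 65, toe at x = -65. Stands on its foot. May be absent (None).
- die_plate: dark steel die plate with five holes, 150 x 80 x 22, lying flat, origin at the centre of its underside. Not part of the job: leave it alone.
- ground_plates: stack of three ground steel plates, 100 x 90 x 39, origin at the centre of its underside. Not part of the job: leave it alone.
- pencil_grinder: pencil-shaped die grinder, 185 long, 26 thick, lying among the brackets, origin under its middle. Not part of the job: leave it alone.
- oil_bottle: white plastic bottle, 52 across, 130 high, standing, origin at the centre of its foot. Not part of the job: leave it alone.
- caliper: caliper lying flat, 190 long, origin near its middle. Not part of the job: leave it alone.
- spanner: steel spanner lying flat, origin near its middle. Not part of the job: leave it alone.
- deburring_brush: hand brush lying flat, origin near its middle. Not part of the job: leave it alone.
Things that resemble listed ones, but are neither listed nor needed, are in the scene too. What is shaped like the bracket_a but turquoise is not meant.

How it is judged:
On the way, in this order (a step that is already met when the one before it is completed fails the run):
1. the latch lever is thrown over and its hook has sprung free (value of joint latch_lever above 1.2 rad and z of hook_tip in the frame of washer above 0.195 m), for 0.2 s.
2. the hatch is swung back past upright (value of joint hatch above 1.6 rad), for 0.2 s.
3. every bracket stands level on the grid floor inside, with the hatch still open (x of bracket_a in the frame of washer between -0.02 and 0.06 m and y of bracket_a in the frame of washer between -0.09 and 0.09 m and z of bracket_a in the frame of washer between 0.035 and 0.056 m and angle between each of bracket_a, bracket_b, bracket_c, bracket_d's own z axis and vertical below 0.12 rad and x of bracket_b in the frame of washer between -0.02 and 0.06 m and y of bracket_b in the frame of washer between -0.09 and 0.09 m and z of bracket_b in the frame of washer between 0.035 and 0.056 m and x of bracket_c in the frame of washer between -0.02 and 0.06 m and y of bracket_c in the frame of washer between -0.09 and 0.09 m and z of bracket_c in the frame of washer between 0.035 and 0.056 m and x of bracket_d in the frame of washer between -0.02 and 0.06 m and y of bracket_d in the frame of washer between -0.09 and 0.09 m and z of bracket_d in the frame of washer between 0.035 and 0.056 m and value of joint hatch above 1 rad), for 0.3 s.
At the end, for the whole second after the job is handed in: every bracket present stands at rest inside the washer, its foot on the grid floor (origin within about 10 mm of floor height, tilted less than 0.12 rad), the hatch is shut to within 0.06 rad and the latch lever is left open (over 1.2 rad) (x of bracket_a in the frame of washer between -0.02 and 0.06 m and y of bracket_a in the frame of washer between -0.09 and 0.09 m and z of bracket_a in the frame of washer between 0.035 and 0.056 m and angle between each of bracket_a, bracket_b, bracket_c, bracket_d's own z axis and vertical below 0.12 rad and x of bracket_b in the frame of washer between -0.02 and 0.06 m and y of bracket_b in the frame of washer between -0.09 and 0.09 m and z of bracket_b in the frame of washer between 0.035 and 0.056 m and x of bracket_c in the frame of washer between -0.02 and 0.06 m and y of bracket_c in the frame of washer between -0.09 and 0.09 m and z of bracket_c in the frame of washer between 0.035 and 0.056 m and x of bracket_d in the frame of washer between -0.02 and 0.06 m and y of bracket_d in the frame of washer between -0.09 and 0.09 m and z of bracket_d in the frame of washer between 0.035 and 0.056 m and linear speed of each of bracket_a, bracket_b, bracket_c, bracket_d below 0.02 m/s and value of joint hatch below 0.06 rad and velocity of joint hatch below 0.05 rad/s and value of joint latch_lever above 1.2 rad); the robot touches nothing.
It fails at once if a bystander on the bench is knocked more than 60 mm from its place (distance of any of die_plate, ground_plates, pencil_grinder, oil_bottle, caliper, spanner, deburring_brush from where it was at the start of the episode above 0.06 m).
Of bracket_a, bracket_b, bracket_c, bracket_d only 2 to 3 are there at a start; the rules pass over those that are not, and their reading is None.
At some moment in a run one of bracket_a, bracket_b, bracket_c, bracket_d may be knocked a few centimetres aside while the robot is not near it.
It also fails if it takes over 210 s, if anything falls off the work surface, if the arm or the gripper's body presses on something with over 40 N, if the wrist force passes 120 N, or if a joint passes its speed limit or range.

## Working session

There is one attempt and no reset: what is moved stays moved. The work goes in short steps, Python scripts to look and compute and a tool call to move; the robot and the scene stay as the last step left them, time stands still between calls to the robot, and variables do not carry over. Pictures are saved under pics/ and viewed, at most 14 in all, crops included, and the job is handed in when it is done.

Besides the shell and the picture viewer there is one more tool, called as a command line: name --argument value ..., lists and objects as JSON in quotes. apply_moves: Moves the arm, as the interface text tells. Its arguments: {"type":"object","properties":{"commands":{"type":"array"},"newtons":{"type":"number"}},"required":["commands"]}

```bash
mkdir -p pics
cat > h.py <<'E'
import numpy as np, cv2
from plant import arm
def shot(n):
    return arm.camera(n)
def ray(p,uv):
    K=np.array(p["camera_matrix"]);D=np.array(p["dist"],float);T=np.array(p["camera_from_world"])
    q=cv2.undistortPoints(np.array(uv,float).reshape(-1,1,2),K,D).reshape(-1,2)
    d=np.c_[q,np.ones(len(q))]@T[:3,:3]; o=-T[:3,:3].T@T[:3,3]
    return o,d
def onz(p,uv,z):
    o,d=ray(p,uv); return o+d*((z-o[2])/d[:,2])[:,None]
def proj(p,X):
    T=np.array(p["camera_from_world"]);r,_=cv2.Rodrigues(T[:3,:3])
    return cv2.projectPoints(np.array(X,float).reshape(-1,1,3),r,T[:3,3],np.array(p["camera_matrix"]),np.array(p["dist"],float))[0].reshape(-1,2)
E
cat > s1.py <<'E'
from h import *
for n in("top","side"):
    p=shot(n); cv2.imwrite(f"pics/{n}0.png",p["pixels"])
    print(n,-np.array(p["camera_from_world"])[:3,:3].T@np.array(p["camera_from_world"])[:3,3])
    for q in("washer","hatch_handle","latch_lever","bracket_a","oil_bottle","die_plate"):
        print(q,[(round(r["conf"],2),[round(float(v)) for v in r["at"]],int(r["mask"].sum())) for r in arm.outline_of(q,p)])
print(arm.grasp_offset,arm.get_obs())
E
python3 s1.py
```

```text
top [3.92960399e-01 1.38478227e-03 1.51362681e+00]
washer [(0.59, [233, 392], 9360), (0.45, [270, 427], 286)]
hatch_handle [(0.77, [214, 394], 3833)]
latch_lever [(0.69, [236, 396], 9406), (0.67, [265, 427], 402)]
bracket_a [(0.77, [268, 280], 558), (0.69, [324, 408], 554), (0.67, [214, 286], 474), (0.54, [213, 393], 3962)]
oil_bottle [(0.86, [191, 230], 353)]
die_plate [(0.9, [167, 305], 1239), (0.53, [277, 250], 382)]
side [ 0.03013745 -0.66362872  0.82093259]
washer [(0.66, [325, 368], 20824), (0.54, [256, 165], 626)]
hatch_handle [(0.91, [285, 395], 5279)]
latch_lever [(0.66, [332, 367], 583)]
bracket_a [(0.89, [421, 284], 1807), (0.71, [271, 252], 907), (0.57, [258, 318], 650)]
oil_bottle [(0.77, [207, 295], 626)]
die_plate [(0.9, [241, 358], 778)]
0.0187 {'time': 0.7, 'joints': array([ 1.60360735e+00,  2.55084003e-01,  1.08180269e-01, -4.09075217e-05,
       -1.42390123e+00, -2.84579453e-01]), 'joint_velocities': array([-0.0001515 ,  0.0001488 ,  0.00172337, -0.00235105,  0.0005054 ,
       -0.00104605]), 'tau': array([-7.94646494e-04, -3.86293638e+01,  2.38026309e+01,  5.36723971e+00,
       -6.15216468e-04, -1.32044189e-06]), 'eef_pos': array([0.13698555, 0.53264598, 0.23127753]), 'tcp_rot': array([ 9.92086664e-01, -1.25554970e-01, -1.92971135e-05,  7.45956576e-06]), 'ft_force': array([0.22909908, 0.55291758, 0.37364592]), 'torque': array([0.01628262, 0.02869813, 0.03121806]), 'gripper_force': 0.0, 'finger_gap': 0.08508553386405006}
```

View pics/top0.png

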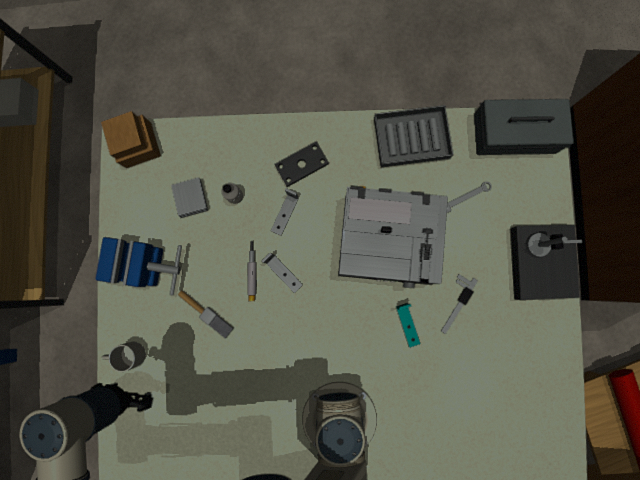

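View pics/side0.png

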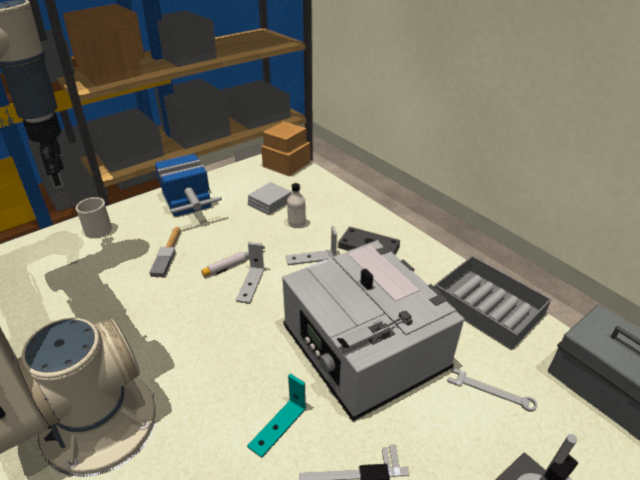

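Top view: candidates for "bracket": grey L at (285,213), grey L at (283,272), turquoise L at (408,324) – the turquoise is excluded, so two grey brackets. Washer centred at (393,237), handle at (386,229), lever near (427,262). Close crop to check and get corner pixels.

Run:
```python
import cv2
im=cv2.imread("pics/top0.png")
a=cv2.resize(im[180:300,245:455],None,fx=3.8,fy=3.8,interpolation=cv2.INTER_CUBIC)
cv2.imwrite("pics/c1.png",a); print(a.shape)
im=cv2.imread("pics/side0.png")
cv2.imwrite("pics/c2.png",cv2.resize(im[220:420,230:470],None,fx=3,fy=3,interpolation=cv2.INTER_CUBIC))
```

```text
(456, 798, 3)
```

View pics/c1.png

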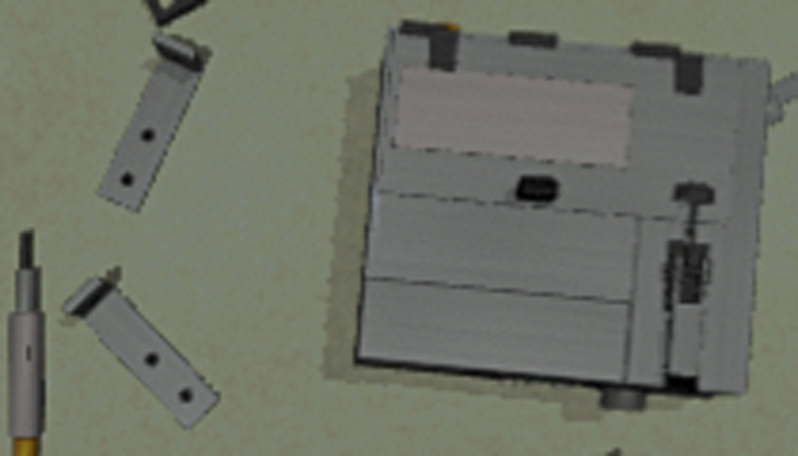

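View pics/c2.png

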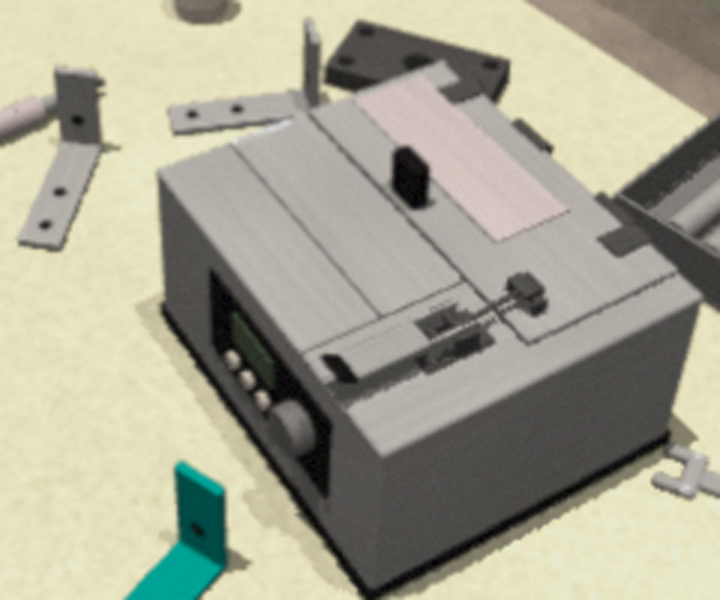

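```bash
cat >> h.py <<'E'
from scipy.optimize import least_squares, minimize
def pose(v,P):
    c,s=np.cos(v[2]),np.sin(v[2]); P=np.array(P,float)
    return np.c_[v[0]+c*P[:,0]-s*P[:,1],v[1]+s*P[:,0]+c*P[:,1],P[:,2]]
def box(a,b): return [[x,y,z] for x in(a[0],b[0]) for y in(a[1],b[1]) for z in(a[2],b[2])]
BR=[box((-.065,-.018,0),(.065,.018,.008)),box((.057,-.018,0),(.065,.018,.085))]
def sil(p,v,k=4):
    m=np.zeros((480*k,640*k),np.uint8)
    for b in BR:
        uv=(proj(p,pose(v,b))+.5)*k
        cv2.fillConvexPoly(m,cv2.convexHull(np.round(uv).astype(np.int32)),255)
    return cv2.resize(m,(640,480),interpolation=cv2.INTER_AREA)/255.
def fitbr(pm,v0):
    f=lambda v:sum(np.abs(sil(p,v)-m).sum()/m.sum() for p,m in pm)
    r=minimize(f,v0,method="Nelder-Mead",options=dict(initial_simplex=np.array(v0)+np.array([[0,0,0],[.008,0,0],[0,.008,0],[0,0,.1]]),xatol=1e-4))
    return r.x,r.fun
def brackets():
    P=[shot("top"),shot("side")]
    return P,[[r for r in arm.outline_of("bracket_a",p) if r["conf"]>.4 and 150<r["mask"].sum()<3000] for p in P]
E
cat > s2.py <<'E'
from h import *
P,R=brackets()
T=lambda l:np.array(l)/3.8+[245,180]-.37
S=lambda l:np.array(l)/3+[230,220]-.33
kt=T([[357,360],[745,392],[388,30],[770,62],[538,187]]);ks=S([[160,174],[383,455],[703,298]])
W=[[-.125,.097,.152],[-.125,-.186,.152],[.12,.097,.152],[.12,-.186,.152],[.006,-.02,.190]]
f=lambda v:np.r_[(proj(P[0],pose(v,W))-kt).ravel(),(proj(P[1],pose(v,[W[0],W[1],W[3]]))-ks).ravel()]
r=least_squares(f,[.4,-.2,0]);print("W",r.x,np.round(r.fun,1))
w=r.x;np.save("w.npy",w)
for n,q in dict(lever_pivot=[-.04,-.135,.166],lever_grip=[-.106,-.135,.170],handle=[.006,-.02,.181],bayL=[.005,.062,.045],bayM=[.005,0,.045],bayR=[.005,-.062,.045]).items(): print(n,pose(w,[q])[0].round(4))
for i,(c,toe) in enumerate([([178,130],[118,200]),([150,355],[204,415])]):
    a=onz(P[0],T([c]),.008)[0];b=onz(P[0],T([toe]),.008)[0];d=a-b;yaw=np.arctan2(d[1],d[0])
    v0=[b[0]+.065*np.cos(yaw),b[1]+.065*np.sin(yaw),yaw]
    pm=[]
    for p,rs in zip(P,R):
        u=proj(p,[[v0[0],v0[1],.02]])[0]
        g=min(rs,key=lambda r:np.hypot(r["at"][1]-u[0],r["at"][0]-u[1]));print(g["at"],u)
        pm.append((p,g["mask"]))
    print("B",v0,fitbr(pm,v0), [fitbr([q],v0)[0].round(3) for q in pm])
E
python3 s2.py
```

```text
W [ 0.54119794 -0.12118107 -0.11873526] [ 0.1 -0.6  1.1  0.3 -0.2 -1.5  0.5 -0.9  0.4 -0.2 -2.5 -1.2 -0.5  1.
  0.5 -0.5]
lever_pivot [ 0.4855 -0.2505  0.166 ]
lever_grip [ 0.42   -0.2427  0.17  ]
handle [ 0.5448 -0.1418  0.181 ]
bayL [ 0.5535 -0.0602  0.045 ]
bayM [ 0.5462 -0.1218  0.045 ]
bayR [ 0.5388 -0.1833  0.045 ]
[211.7, 283.8] [289.1143804  215.61331724]
[253.6, 317.6] [311.05884884 257.1229152 ]
B [np.float64(0.6127743791458299), np.float64(0.13448119376862436), np.float64(-0.7293531300696922)] (array([ 0.62207036,  0.15268127, -0.4469521 ]), np.float64(0.32609698632974315)) [array([ 0.622,  0.151, -0.444]), array([ 0.625,  0.155, -0.414])]
[269.1, 283.9] [283.59638557 272.82627078]
[273.0, 251.5] [249.48026696 279.76645353]
B [np.float64(0.43928026919805396), np.float64(0.15456984005455265), np.float64(0.7124534505712383)] (array([0.43952641, 0.15566859, 0.74435715]), np.float64(0.19298700837601612)) [array([0.439, 0.155, 0.757]), array([0.443, 0.16 , 0.748])]
```

apply_moves --commands '[[0,[0.283,-0.333,0.07],0.133],[0,[0.283,-0.333,0.07],0.133],[0,[0.283,-0.333,0.07],0.133],[0,[0.283,-0.333,0.07],0.133],[0,[0.283,-0.333,0.07],0.133],[0,[0.283,-0.333,0.07],0.133],[0,[0.283,-0.333,0.07],0.133],[0,[0.283,-0.333,0.07],0.133],[0.4,[0.283,-0.776,0.03],0.133],[0.4,[0.283,-0.776,0.03],0.133],[0.4,[0.283,-0.776,0.03],0.133],[0.4,[0.283,-0.776,0.03],0.133],[0.4,[0.283,-0.776,0.03],0.133],[0.4,[0.283,-0.776,0.03],0.133],[0.4,[0.283,-0.776,0.03],0.133],[0.4,[0.283,-0.776,0.03],0.133],[0.4,[0.283,-0.776,0.03],0.133],[0.4,[0.283,-0.776,0.03],0.133],[0.4,[0.283,-0.776,0.03],0.133],[0.4,[0.283,-0.776,0.03],0.133]]'

```text
time: 2.9
eef_pos: [0.4198, -0.2438, 0.261]
tcp_rot: [0.998, -0.06, -0.0, -0.0]
ft_force: [-0.2, 1.0, 0.5]
finger_gap: 0.0512
gripper_force: 0.0
```

Run:
```python
from h import *
p=shot("side");w=np.load("w.npy");o=arm.get_obs();print(o["eef_pos"],o["finger_gap"],o["joints"].round(2))
t=o["eef_pos"]
im=p["pixels"].copy()
for X in [pose(w,[[-.106,-.135,.170]])[0],pose(w,[[-.04,-.135,.166]])[0],pose(w,[[.006,-.02,.181]])[0],t,*pose(w,[[-.125,.097,.152],[-.125,-.186,.152],[.12,-.186,.152],[0,.091,.152],[0,-.091,.152]])]:
    u=proj(p,[X])[0];cv2.circle(im,tuple(int(a) for a in np.round(u)),1,(0,0,255),-1)
cv2.imwrite("pics/s3.png",cv2.resize(im[180:400,230:490],None,fx=2.7,fy=2.7,interpolation=cv2.INTER_CUBIC))
```

```text
[ 0.41994775 -0.24315116  0.2613219 ] 0.05159751264678163 [-0.2   0.12  0.01 -0.   -1.47  1.65]
```

View pics/s3.png

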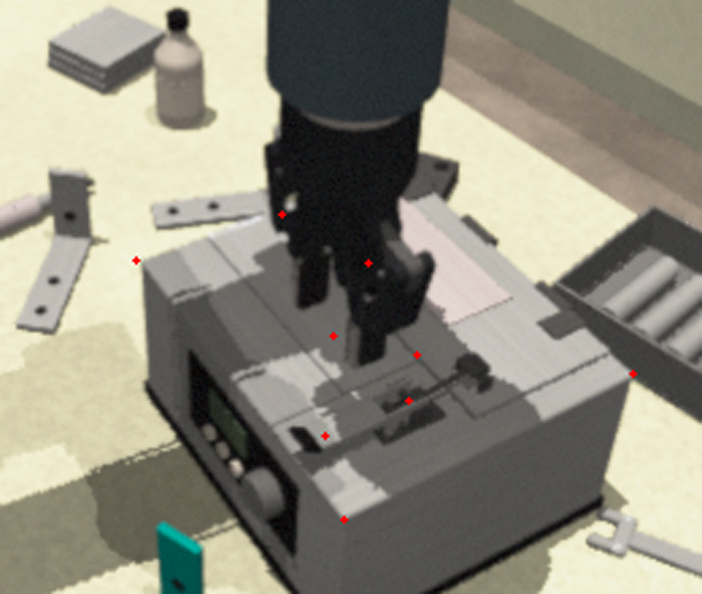

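apply_moves --commands '[[0.4,[0,0,-0.05],0],[0.4,[0,0,-0.08],0],[0.4,[0,0,-0.095],0],[0.4,[0,0,-0.103],0],[0.4,[0,0,-0.103],0],[1,[0,0,-0.103],0],[1,[0,0,-0.103],0],[1,[0,0,-0.103],0],[1,[0,0,-0.103],0],[1,[0,0,-0.103],0],[1,[0,0,-0.103],0]]' --newtons 40

```text
time: 4.05
eef_pos: [0.4211, -0.2412, 0.1599]
tcp_rot: [0.998, -0.059, 0.002, -0.002]
ft_force: [-1.8, 10.9, 7.8]
finger_gap: 0.0209
gripper_force: 39.4
```

apply_moves --commands '[[1,[0.001,0.002,0.006],0],[1,[0.002,0.002,0.013],0],[1,[0.004,0.002,0.019],0],[1,[0.007,0.001,0.025],0],[1,[0.01,0.001,0.031],0],[1,[0.014,0.0,0.037],0],[1,[0.018,0.0,0.042],0],[1,[0.023,-0.001,0.046],0],[1,[0.028,-0.001,0.05],0],[1,[0.033,-0.002,0.054],0],[1,[0.039,-0.003,0.057],0],[1,[0.046,-0.004,0.059],0],[1,[0.052,-0.004,0.061],0],[1,[0.058,-0.005,0.062],0],[1,[0.06,-0.005,0.062],0],[1,[0.06,-0.005,0.062],0]]'

```text
time: 5.65
eef_pos: [0.4781, -0.2481, 0.2203]
tcp_rot: [0.998, -0.059, -0.003, -0.0]
ft_force: [-6.6, 5.5, -2.4]
finger_gap: 0.0202
gripper_force: 39.5
```

Run:
```python
from h import *
p=shot("side")
cv2.imwrite("pics/s4.png",cv2.resize(p["pixels"][200:400,260:480],None,fx=2.5,fy=2.5,interpolation=cv2.INTER_CUBIC))
```

```text
(no output)
```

View pics/s4.png

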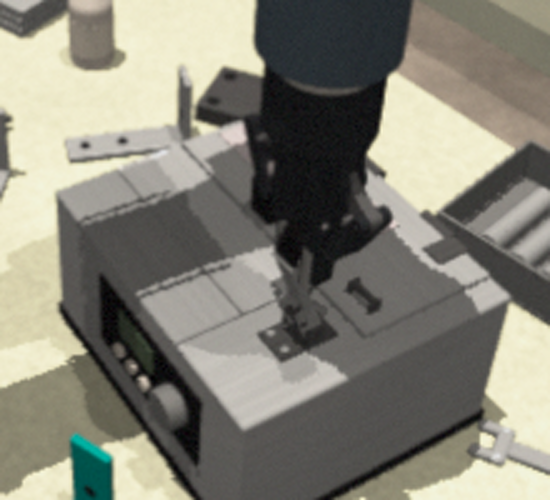

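apply_moves --commands '[[0.45,[0,0,0],0],[0.45,[0,0,0],0],[0.45,[0,0,0],0],[0.45,[0,0,0.04],0],[0.45,[0,0,0.08],0],[0.45,[0.03,0.05,0.09],0],[0.45,[0.065,0.105,0.09],0],[0.45,[0.065,0.105,0.09],0],[0.4,[0.065,0.105,0.06],0],[0.4,[0.065,0.105,0.06],0]]'

```text
time: 6.7
eef_pos: [0.5441, -0.1423, 0.2771]
tcp_rot: [0.998, -0.059, -0.003, -0.0]
ft_force: [-0.8, 0.2, -0.8]
finger_gap: 0.0511
gripper_force: 0.0
```

Run:
```python
from h import *
p=shot("side");w=np.load("w.npy");o=arm.get_obs();print(o["eef_pos"],o["finger_gap"])
im=p["pixels"].copy()
for X in [o["eef_pos"],*pose(w,[[.006,-.02,.193],[.006,-.02,.157]])]:
    u=proj(p,[X])[0];cv2.circle(im,tuple(int(a) for a in np.round(u)),1,(0,0,255),-1)
cv2.imwrite("pics/s5.png",cv2.resize(im[200:400,260:480],None,fx=2.5,fy=2.5,interpolation=cv2.INTER_CUBIC))
```

```text
[ 0.5444494  -0.1433492   0.27941817] 0.051047298680415576
```

View pics/s5.png

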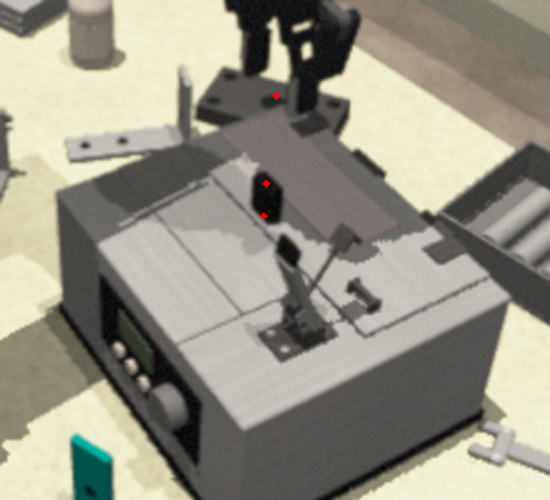

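apply_moves --commands '[[0.4,[0,0.001,-0.05],0],[0.4,[0,0.001,-0.09],0],[0.4,[0,0.001,-0.105],0],[0.4,[0,0.001,-0.112],0],[0.4,[0,0.001,-0.112],0],[1,[0,0.001,-0.112],0],[1,[0,0.001,-0.112],0],[1,[0,0.001,-0.112],0],[1,[0,0.001,-0.112],0],[1,[0,0.001,-0.112],0]]' --newtons 40

```text
time: 7.75
eef_pos: [0.5465, -0.1406, 0.1709]
tcp_rot: [0.998, -0.059, 0.003, -0.001]
ft_force: [-1.1, 7.5, 6.8]
finger_gap: 0.0271
gripper_force: 40.1
```

apply_moves --commands '[[1,[0.004,0,0.011],0],[1,[0.009,-0.001,0.021],0],[1,[0.015,-0.002,0.031],0],[1,[0.022,-0.003,0.04],0],[1,[0.03,-0.004,0.049],0],[1,[0.038,-0.005,0.056],0],[1,[0.047,-0.006,0.063],0],[1,[0.057,-0.007,0.069],0],[1,[0.068,-0.008,0.073],0],[1,[0.079,-0.009,0.077],0],[1,[0.09,-0.011,0.079],0],[1,[0.101,-0.012,0.081],0],[1,[0.113,-0.013,0.081],0],[1,[0.124,-0.015,0.08],0],[1,[0.135,-0.016,0.078],0],[1,[0.146,-0.017,0.075],0],[1,[0.157,-0.019,0.071],0],[1,[0.162,-0.019,0.068],0],[1,[0.162,-0.019,0.068],0]]'

```text
time: 9.65
eef_pos: [0.7088, -0.1604, 0.2387]
tcp_rot: [0.998, -0.059, 0.003, -0.0]
ft_force: [1.9, 3.4, 2.8]
finger_gap: 0.0266
gripper_force: 39.1
```

Run:
```python
from h import *
p=shot("side")
cv2.imwrite("pics/s6.png",cv2.resize(p["pixels"][150:400,230:490],None,fx=2.3,fy=2.3,interpolation=cv2.INTER_CUBIC))
```

```text
(no output)
```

View pics/s6.png

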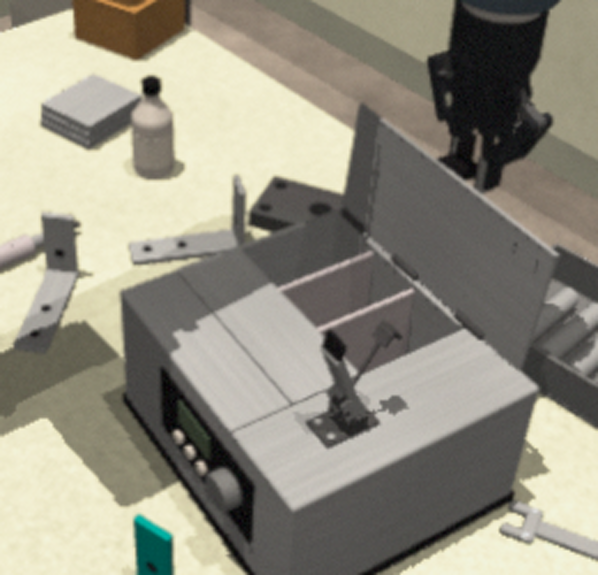

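apply_moves --commands '[[0.3,[0,0,0],0],[0.3,[0,0,0],0],[0.3,[0,0,0],0],[0.3,[0,0,0.04],0],[0.3,[-0.005,0,0.085],0],[0.3,[-0.06,0.02,0.1],0],[0.3,[-0.12,0.08,0.1],0.15],[0.3,[-0.16,0.14,0.06],0.3],[0.3,[-0.19,0.2,0.02],0.45],[0.3,[-0.21,0.28,-0.04],0.6],[0.3,[-0.222,0.357,-0.086],0.75],[0.3,[-0.222,0.357,-0.086],0.863],[0.3,[-0.222,0.357,-0.086],0.863],[0.3,[-0.222,0.357,-0.086],0.863],[0.3,[-0.222,0.357,-0.086],0.863]]'

```text
time: 11.2
eef_pos: [0.4833, 0.197, 0.1488]
tcp_rot: [0.931, 0.364, -0.001, 0.0]
ft_force: [0.4, 0.5, -0.2]
finger_gap: 0.0597
gripper_force: 0.0
```

```bash
cat > s3.py <<'E'
from h import *
import sys
P,R=brackets()
o=arm.get_obs();print(o["eef_pos"].round(4),o["tcp_rot"].round(3),o["finger_gap"])
for v0 in ([.622,.153,-.447],[.440,.156,.744]):
  for p,rs in zip(P,R):
    u=proj(p,[[v0[0],v0[1],.02]])[0]
    if not rs: continue
    g=min(rs,key=lambda r:np.hypot(r["at"][1]-u[0],r["at"][0]-u[1])); x,f=fitbr([(p,g["mask"])],v0)
    print(v0,np.round(x,3),round(f,2),g["conf"])
cv2.imwrite("pics/s7.png",cv2.resize(P[1]["pixels"][150:400,180:440],None,fx=2.3,fy=2.3,interpolation=cv2.INTER_CUBIC))
E
python3 s3.py
```

```text
[0.4847 0.1956 0.1502] [ 0.931  0.364 -0.     0.   ] 0.05983048997053417
[0.622, 0.153, -0.447] [ 0.622  0.151 -0.441] 0.09 0.55
[0.622, 0.153, -0.447] [ 0.625  0.154 -0.464] 0.19 0.67
[0.44, 0.156, 0.744] [0.439 0.157 0.74 ] 0.19 0.61
[0.44, 0.156, 0.744] [0.443 0.159 0.739] 0.05 0.77
```

View pics/s7.png

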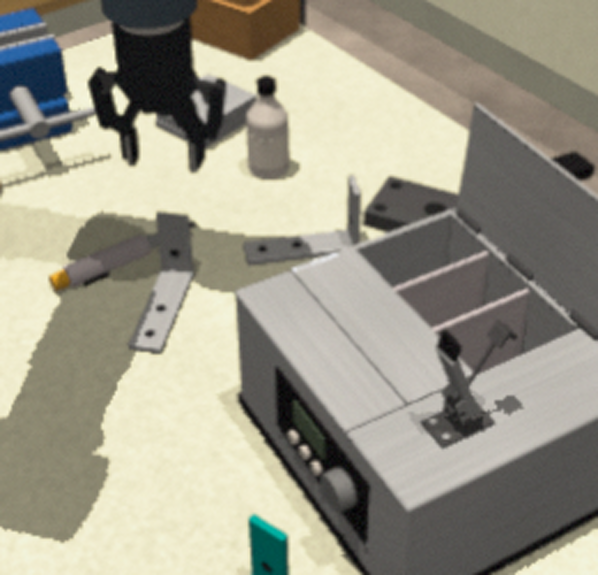

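apply_moves --commands '[[0.3,[0.001,0.002,-0.04],0],[0.3,[0.001,0.002,-0.07],0],[0.3,[0.001,0.002,-0.082],0],[0.3,[0.001,0.002,-0.082],0],[1,[0.001,0.002,-0.082],0],[1,[0.001,0.002,-0.082],0],[1,[0.001,0.002,-0.082],0],[1,[0.001,0.002,-0.082],0],[1,[0.001,0.002,-0.072],0],[1,[0.001,0.002,-0.052],0],[1,[0.001,0.002,-0.022],0],[1,[0.001,0.002,0.02],0],[1,[0.001,0.002,0.06],0],[1,[0.001,0.002,0.06],0],[1,[0.001,0.002,0.06],0]]' --newtons 20

```text
time: 12.9
eef_pos: [0.4856, 0.198, 0.2104]
tcp_rot: [0.932, 0.363, 0.0, -0.001]
ft_force: [-0.1, -0.2, -6.6]
finger_gap: 0.0354
gripper_force: 21.1
```

Run:
```python
from h import *
p=shot("side")
cv2.imwrite("pics/s8.png",cv2.resize(p["pixels"][100:300,160:360],None,fx=2.5,fy=2.5,interpolation=cv2.INTER_CUBIC))
```

```text
(no output)
```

View pics/s8.png

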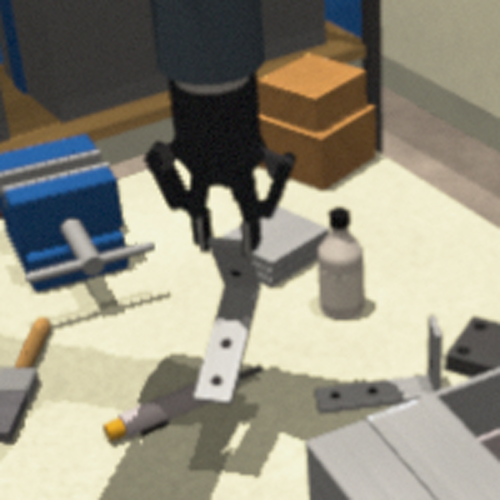

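```bash
cat > tilt.py <<'E'
from h import *
import sys
# fit pitch (toe-down >0) of held bracket: params pitch, gx, gz(grip height on bracket, grasp at tcp+offs)
def held(o,pitch,h,dx,yaw):
    g=o["eef_pos"]+[0,0,.015]
    out=[]
    for b in BR:
        P=np.array(b)-[.061+dx,0,h]
        c,s=np.cos(pitch),np.sin(pitch)
        Q=np.c_[c*P[:,0]-s*P[:,2],P[:,1],s*P[:,0]+c*P[:,2]]
        out.append(pose([g[0],g[1],yaw],Q)+[0,0,g[2]])
    return out
def run():
    o=arm.get_obs();q=o["tcp_rot"];yaw=2*np.arctan2(q[1],q[0])
    best=None
    P=[shot("side"),shot("top")]
    pm=[]
    for p in P:
        u=proj(p,[o["eef_pos"]-[0,0,.05]])[0]
        rs=[r for r in arm.outline_of("bracket_a",p) if 150<r["mask"].sum()<3000 and np.hypot(r["at"][1]-u[0],r["at"][0]-u[1])<45]
        if rs: pm.append((p,rs[0]["mask"]))
    def f(v):
        t=0
        for p,mk in pm:
            m=np.zeros((1920,2560),np.uint8)
            for b in held(o,*v,yaw): cv2.fillConvexPoly(m,cv2.convexHull(np.round((proj(p,b)+.5)*4).astype(np.int32)),255)
            t+=np.abs(cv2.resize(m,(640,480),interpolation=cv2.INTER_AREA)/255.-mk).sum()/mk.sum()
        return t
    for p0 in(0.1,.4,.7):
        r=minimize(f,[p0,.078,0],method="Nelder-Mead",options=dict(initial_simplex=np.array([p0,.078,0])+np.array([[0,0,0],[.2,0,0],[0,.01,0],[0,0,.005]])))
        if best is None or r.fun<best.fun: best=r
    print("views",len(pm),"pitch,h,dx",best.x.round(3),round(best.fun,2),"yaw",yaw)
    v=best.x;toe=held(o,*v,yaw)[0]
    print("grip",o["eef_pos"].round(4),"lowest",min(a[:,2].min() for a in held(o,*v,yaw)).round(4))
    w=np.load("w.npy");c,s=np.cos(w[2]),np.sin(w[2])
    return o,v,yaw
if __name__=="__main__": run()
E
python3 tilt.py
```

```text
views 2 pitch,h,dx [0.419 0.09  0.002] 0.92 yaw 0.743889693794823
grip [0.4848 0.1974 0.2089] lowest 0.0897
```

apply_moves --commands '[[1,[0,0,0.03],0],[1,[0,0,0.07],0],[1,[0.01,-0.02,0.1],-0.06],[1,[0.02,-0.05,0.12],-0.13],[1,[0.035,-0.08,0.12],-0.2],[1,[0.05,-0.11,0.12],-0.28],[1,[0.062,-0.14,0.12],-0.36],[1,[0.075,-0.17,0.12],-0.44],[1,[0.088,-0.2,0.12],-0.52],[1,[0.1,-0.23,0.12],-0.6],[1,[0.113,-0.255,0.12],-0.68],[1,[0.125,-0.28,0.12],-0.76],[1,[0.135,-0.3,0.12],-0.82],[1,[0.142,-0.318,0.12],-0.863],[1,[0.147,-0.328,0.12],-0.863],[1,[0.147,-0.33,0.12],-0.863],[1,[0.147,-0.33,0.12],-0.863],[1,[0.147,-0.33,0.12],-0.863]]'

```text
time: 14.95
eef_pos: [0.6328, -0.1317, 0.3304]
tcp_rot: [0.998, -0.059, -0.0, 0.0]
ft_force: [-0.9, -0.0, -5.5]
finger_gap: 0.0347
gripper_force: 22.1
```

```bash
cat > look.py <<'E'
from tilt import *
import sys
o,v,yaw=run()
p=shot("side")
w=np.load("w.npy");c,s=np.cos(w[2]),np.sin(w[2])
for b in held(o,*v,yaw):
    d=b-[w[0],w[1],0]; q=np.c_[c*d[:,0]+s*d[:,1],-s*d[:,0]+c*d[:,1],d[:,2]]; print((q.min(0)*1000).round(),(q.max(0)*1000).round())
d=o["eef_pos"]-[w[0],w[1],0];print("tcp washer",(1000*np.array([c*d[0]+s*d[1],-s*d[0]+c*d[1],d[2]])).round(1))
cv2.imwrite(f"pics/{sys.argv[1]}.png",cv2.resize(p["pixels"][120:370,240:490],None,fx=2.4,fy=2.4,interpolation=cv2.INTER_CUBIC))
E
python3 look.py s9
```

```text
views 1 pitch,h,dx [0.398 0.085 0.   ] 0.18 yaw -0.11758244167174926
grip [ 0.6328 -0.1317  0.3304] lowest 0.2181
[  5. -18. 218.] [128.  18. 276.]
[ 88. -18. 265.] [128.  18. 347.]
tcp washer [ 92.2   0.4 330.4]
```

View pics/s9.png

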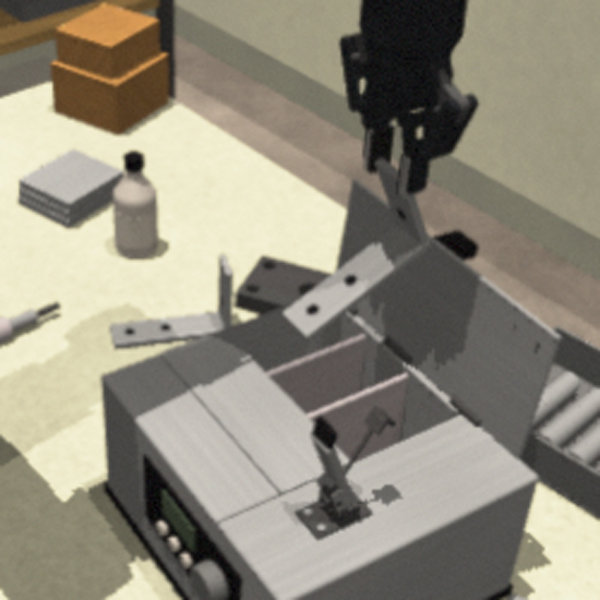

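apply_moves --commands '[[1,[-0.003,0,-0.02],0],[1,[-0.003,0,-0.04],0],[1,[-0.003,0,-0.055],0],[1,[-0.003,0,-0.065],0],[1,[-0.003,0,-0.071],0],[1,[-0.006,0,-0.072],0],[1,[-0.009,0.001,-0.073],0],[1,[-0.012,0.001,-0.074],0],[1,[-0.015,0.001,-0.075],0],[1,[-0.015,0.001,-0.075],0]]'

```text
time: 16.2
eef_pos: [0.6178, -0.1313, 0.2556]
tcp_rot: [0.998, -0.059, 0.0, -0.0]
ft_force: [0.4, -0.3, -6.1]
finger_gap: 0.0348
gripper_force: 22.1
```

```bash
python3 look.py s10
```

```text
views 2 pitch,h,dx [0.458 0.084 0.002] 0.86 yaw -0.11883239951749977
grip [ 0.6178 -0.1313  0.2556] lowest 0.1388
[ -4. -19. 139.] [116.  17. 204.]
[ 71. -19. 193.] [116.  17. 273.]
tcp washer [ 77.3  -1.  255.6]
```

View pics/s10.png

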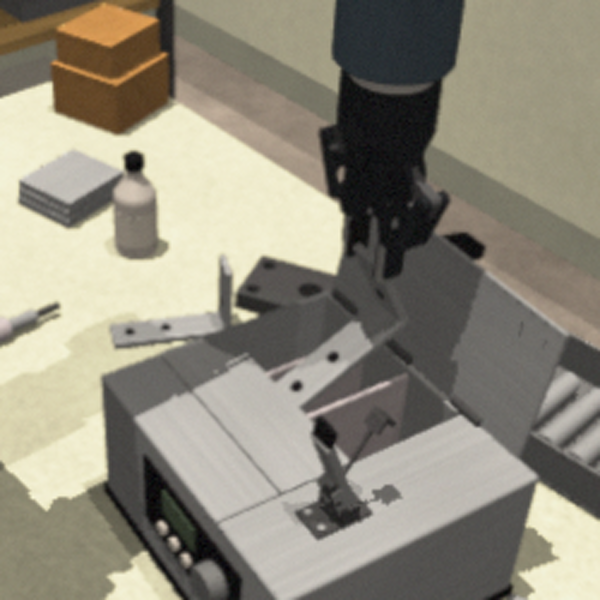

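apply_moves --commands '[[1,[0,0,-0.007],0],[1,[0,0,-0.014],0],[1,[-0.008,0.001,-0.02],0],[1,[-0.016,0.002,-0.026],0],[1,[-0.024,0.003,-0.032],0],[1,[-0.032,0.004,-0.038],0],[1,[-0.04,0.005,-0.044],0],[1,[-0.044,0.005,-0.052],0],[1,[-0.044,0.005,-0.06],0],[1,[-0.044,0.005,-0.068],0],[1,[-0.044,0.005,-0.076],0],[1,[-0.044,0.005,-0.084],0],[1,[-0.044,0.005,-0.09],0],[1,[-0.044,0.005,-0.095],0],[1,[-0.044,0.005,-0.095],0],[1,[-0.044,0.005,-0.095],0]]'

```text
time: 18.05
eef_pos: [0.5751, -0.1265, 0.1616]
tcp_rot: [0.998, -0.059, 0.002, 0.0]
ft_force: [2.7, -0.4, 0.1]
finger_gap: 0.0353
gripper_force: 22.6
```

```bash
python3 look.py s11
```

```text
views 0 pitch,h,dx [0.1   0.078 0.   ] 0.0 yaw -0.11849365380087352
grip [ 0.5751 -0.1265  0.1616] lowest 0.0864
[-84. -19.  86.] [ 46.  17. 107.]
[ 30. -19.  99.] [ 46.  17. 184.]
tcp washer [ 34.3  -1.3 161.6]
```

View pics/s11.png

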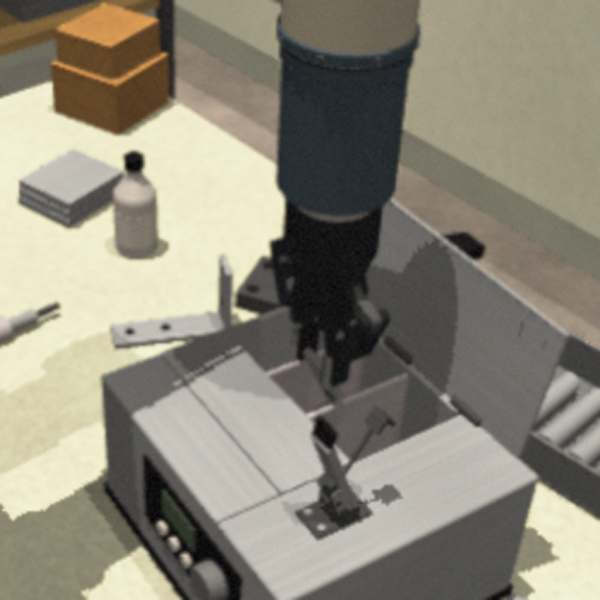

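apply_moves --commands '[[1,[0.004,0,-0.003],0],[1,[0.008,-0.001,-0.006],0],[1,[0.012,-0.001,-0.009],0],[1,[0.012,-0.001,-0.009],0]]'

```text
time: 18.7
eef_pos: [0.5878, -0.1277, 0.1516]
tcp_rot: [0.998, -0.059, 0.001, 0.0]
ft_force: [5.4, -0.0, 4.0]
finger_gap: 0.035
gripper_force: 22.9
```

apply_moves --commands '[[1,[0.003,0,-0.002],0],[1,[0.005,-0.001,-0.004],0],[1,[0.005,-0.001,-0.004],0],[0.35,[0.005,-0.001,-0.004],0],[0.3,[0.005,-0.001,-0.004],0],[0.3,[0.005,-0.001,-0.004],0],[0.3,[0.005,-0.001,0.03],0],[0.3,[0.005,-0.001,0.08],0],[0.3,[0.005,0.02,0.13],0],[0.3,[0.005,0.07,0.15],0],[0.3,[0.005,0.12,0.15],0],[0.3,[0.005,0.17,0.15],0],[0.3,[0.005,0.2,0.15],0],[0.3,[0.005,0.2,0.15],0]]'

```text
time: 20.1
eef_pos: [0.5901, 0.0769, 0.3001]
tcp_rot: [0.998, -0.057, -0.001, -0.0]
ft_force: [0.4, -0.8, 0.6]
finger_gap: 0.0597
gripper_force: 0.0
```

```bash
cat > s4.py <<'E'
from h import *
P,R=brackets();w=np.load("w.npy")
for p,rs in zip(P,R): print([(round(r["conf"],2),np.round(r["at"]),int(r["mask"].sum())) for r in rs])
for v0 in ([.622,.153,-.447],):
  for p,rs in zip(P,R):
    u=proj(p,[[v0[0],v0[1],.02]])[0]
    g=min(rs,key=lambda r:np.hypot(r["at"][1]-u[0],r["at"][0]-u[1])); x,f=fitbr([(p,g["mask"])],v0)
    print(np.round(x,3),round(f,2))
u=proj(P[0],[[w[0]+.03,w[1],.1]])[0].astype(int)
a=cv2.resize(P[0]["pixels"][u[1]-60:u[1]+60,u[0]-125:u[0]+65],None,fx=3.6,fy=3.6,interpolation=cv2.INTER_CUBIC)
u=proj(P[1],[[w[0]+.03,w[1],.1]])[0].astype(int)
b=cv2.resize(P[1]["pixels"][u[1]-60:u[1]+60,u[0]-100:u[0]+90],None,fx=1.3,fy=1.3)
cv2.imwrite("pics/t12.png",a);print(arm.get_obs()["eef_pos"])
E
python3 s4.py
```

```text
[(0.9, array([324., 408.]), 490), (0.85, array([215., 376.]), 328), (0.59, array([224., 278.]), 302)]
[(0.87, array([415., 287.]), 1701), (0.7, array([255., 314.]), 586), (0.66, array([307., 380.]), 517)]
[ 0.618  0.153 -0.461] 0.96
[ 0.625  0.155 -0.44 ] 0.21
[0.59078413 0.07186776 0.30110388]
```

View pics/t12.png

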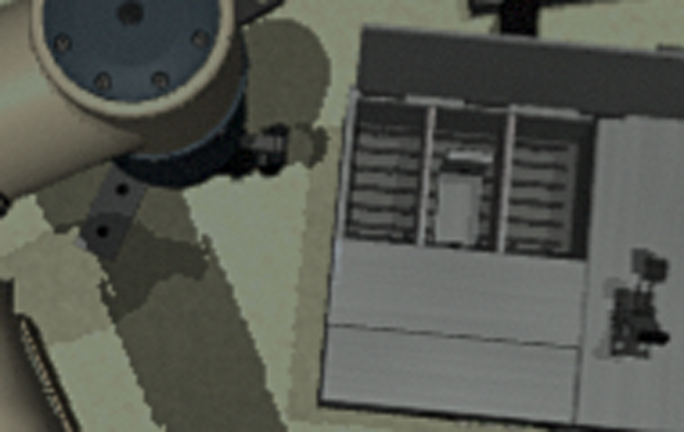

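apply_moves --commands '[[0.3,[0.04,0.025,-0.02],-0.12],[0.3,[0.08,0.05,-0.06],-0.24],[0.3,[0.0875,0.0545,-0.1],-0.326],[0.3,[0.0875,0.0545,-0.14],-0.326],[0.3,[0.0875,0.0545,-0.15],-0.326],[0.3,[0.0875,0.0545,-0.15],-0.326],[0.3,[0.0875,0.0545,-0.15],-0.326],[0.3,[0.0875,0.0545,-0.15],-0.326]]'

```text
time: 21.1
eef_pos: [0.6799, 0.127, 0.1551]
tcp_rot: [0.975, -0.221, 0.003, -0.001]
ft_force: [-0.2, 1.0, 0.8]
finger_gap: 0.0597
gripper_force: 0.0
```

```bash
cat > s5.py <<'E'
from h import *
P,R=brackets();o=arm.get_obs();print(o["eef_pos"].round(4),o["tcp_rot"].round(4),o["joints"].round(2))
v0=[.6235,.1535,-.445]
for p,rs in zip(P,R):
    print([(round(r["conf"],2),np.round(r["at"]),int(r["mask"].sum())) for r in rs])
    u=proj(p,[[v0[0],v0[1],.02]])[0]
    g=min(rs,key=lambda r:np.hypot(r["at"][1]-u[0],r["at"][0]-u[1])); x,f=fitbr([(p,g["mask"])],v0)
    print(np.round(x,3),round(f,2))
E
python3 s5.py
```

```text
[0.6789 0.1273 0.1529] [ 9.754e-01 -2.206e-01  1.000e-03 -7.000e-04] [ 0.41  0.56  0.38  0.   -1.38  0.72]
[(0.94, array([326., 408.]), 535), (0.84, array([217., 378.]), 341), (0.72, array([297., 467.]), 419), (0.68, array([211., 283.]), 535)]
[ 0.622  0.151 -0.465] 0.09
[(0.97, array([419., 288.]), 1687), (0.87, array([256., 316.]), 631)]
[ 0.625  0.155 -0.428] 0.15
```

apply_moves --commands '[[0.3,[0,0,-0.04],0],[0.3,[0,0,-0.07],0],[0.3,[0,0,-0.083],0],[0.3,[0,0,-0.083],0],[1,[0,0,-0.083],0],[1,[0,0,-0.083],0],[1,[0,0,-0.083],0],[1,[0,0,-0.083],0],[1,[0,0,-0.073],0],[1,[0,0,-0.053],0],[1,[0,0,-0.023],0],[1,[0,0,0.02],0],[1,[0,0,0.06],0],[1,[0,0,0.1],0],[1,[0,0,0.14],0],[1,[0,0,0.17],0],[1,[0,0,0.178],0],[1,[0,0,0.178],0],[1,[0,0,0.178],0]]' --newtons 20

```text
time: 23.2
eef_pos: [0.6781, 0.1277, 0.3277]
tcp_rot: [0.975, -0.22, -0.001, 0.0]
ft_force: [-0.4, 0.9, -5.2]
finger_gap: 0.0352
gripper_force: 21.0
```

```bash
python3 look.py h1; python3 -c "
from h import *
o=arm.get_obs();print(o['eef_pos'],o['finger_gap'])"
```

```text
views 2 pitch,h,dx [0.352 0.085 0.005] 0.61 yaw -0.44421517611768035
grip [0.6781 0.1277 0.3277] lowest 0.2177
[  9. 237. 218.] [139. 311. 270.]
[ 93. 237. 260.] [139. 283. 342.]
tcp washer [106.5 263.3 327.7]
[0.67823698 0.12713505 0.32828719] 0.035138873491935764
```

apply_moves --commands '[[1,[-0.005,0,0.015],0.03],[1,[-0.012,-0.02,0.022],0.07],[1,[-0.02,-0.045,0.022],0.12],[1,[-0.028,-0.07,0.022],0.17],[1,[-0.034,-0.095,0.022],0.22],[1,[-0.038,-0.12,0.022],0.27],[1,[-0.0386,-0.145,0.022],0.31],[1,[-0.0386,-0.17,0.022],0.326],[1,[-0.0386,-0.187,0.022],0.326],[1,[-0.0386,-0.196,0.015],0.326],[1,[-0.0386,-0.196,0.002],0.326],[1,[-0.0386,-0.196,0.002],0.326],[1,[-0.0386,-0.196,0.002],0.326]]'

```text
time: 24.75
eef_pos: [0.6397, -0.0683, 0.3308]
tcp_rot: [0.998, -0.059, -0.001, 0.0]
ft_force: [0.2, -0.4, -4.6]
finger_gap: 0.0353
gripper_force: 21.1
```

```bash
python3 look.py h2
```

```text
views 2 pitch,h,dx [0.321 0.086 0.002] 0.48 yaw -0.11835530457921195
grip [ 0.6397 -0.0683  0.3308] lowest 0.2236
[ -5.  46. 224.] [121.  82. 272.]
[ 86.  46. 262.] [121.  82. 345.]
tcp washer [ 91.6  64.1 330.8]
```

apply_moves --commands '[[1,[0,0,-0.02],0],[1,[0,0,-0.02],0],[1,[0,0,0.03],0],[1,[0,0,0.03],0],[1,[0,0,-0.015],0],[1,[0,0,-0.015],0],[1,[0,0,0.035],0],[1,[0,0,0.035],0],[1,[0.01,0,0.03],0],[1,[-0.035,0.004,0.03],0],[1,[-0.035,0.004,0.03],0],[1,[-0.01,0.001,0.03],0],[1,[-0.05,0.006,0.03],0],[1,[-0.05,0.006,0.03],0],[1,[0,0,0],0],[1,[0,0,0],0],[1,[0,0,0],0]]'

```text
time: 26.7
eef_pos: [0.6418, -0.0685, 0.329]
tcp_rot: [0.998, -0.059, -0.001, -0.0]
ft_force: [0.7, 0.5, -4.6]
finger_gap: 0.0347
gripper_force: 21.7
```

```bash
python3 look.py h3
```

```text
views 2 pitch,h,dx [0.564 0.086 0.008] 3.13 yaw -0.11898001447710264
grip [ 0.6418 -0.0685  0.329 ] lowest 0.1996
[ 22.  46. 200.] [137.  82. 276.]
[ 84.  46. 265.] [137.  82. 341.]
tcp washer [ 93.6  64.2 329. ]
```

apply_moves --commands '[[1,[-0.006,0.001,0],0],[1,[-0.012,0.001,-0.005],0],[1,[-0.017,0.002,-0.015],0],[1,[-0.017,0.002,-0.028],0],[1,[-0.017,0.002,-0.04],0],[1,[-0.017,0.002,-0.052],0],[1,[-0.017,0.002,-0.062],0],[1,[-0.017,0.002,-0.07],0],[1,[-0.017,0.002,-0.075],0],[1,[-0.017,0.002,-0.075],0]]'

```text
time: 28.2
eef_pos: [0.6303, -0.0686, 0.2656]
tcp_rot: [0.998, -0.059, 0.014, 0.001]
ft_force: [14.2, -1.4, 16.7]
finger_gap: 0.0348
gripper_force: 26.6
```

```bash
ONE=1 python3 look.py h5
```

```text
[1095, 476]
views 1 pitch,h,dx [ 0.354  0.088 -0.002] 0.14 yaw -0.11851784812848382
grip [ 0.6303 -0.0686  0.2656] lowest 0.1552
[ -7.  45. 155.] [118.  81. 208.]
[ 81.  45. 197.] [118.  81. 280.]
tcp washer [ 82.3  62.7 265.6]
```

apply_moves --commands '[[1,[0.005,0,0.02],0],[1,[0.012,-0.001,0.06],0],[1,[0.017,-0.002,0.075],0],[1,[0.017,-0.002,0.075],0],[1,[0.017,-0.002,0.055],0],[1,[0.017,-0.002,0.055],0],[1,[0.017,-0.002,0.105],0],[1,[0.017,-0.002,0.105],0],[1,[0.017,-0.002,0.06],0],[1,[0.017,-0.002,0.06],0],[1,[0.017,-0.002,0.11],0],[1,[0.027,-0.003,0.105],0],[1,[-0.018,0.002,0.105],0],[1,[-0.018,0.002,0.105],0],[1,[0.007,-0.001,0.105],0],[1,[-0.033,0.004,0.105],0],[1,[-0.033,0.004,0.105],0],[1,[0.017,-0.002,0.075],0],[1,[0.017,-0.002,0.075],0],[1,[0.017,-0.002,0.075],0]]'

```text
time: 30.45
eef_pos: [0.6422, -0.0688, 0.3316]
tcp_rot: [0.998, -0.06, 0.001, -0.0]
ft_force: [1.7, -0.2, -4.2]
finger_gap: 0.0345
gripper_force: 20.6
```

```bash
ONE=1 python3 look.py h6
python3 - <<'E'
from h import *
w=np.load("w.npy")
P=[shot("top"),shot("side")]
p=P[0];u=proj(p,[[w[0]+.03,w[1],.1]])[0].astype(int)
C=lambda l:(np.array(l)/3.6+[u[0]-125,u[1]-60]-.36)
obs=C([[343,240],[587,258],[319,405],[360,90]]);pr=proj(p,pose(w,[[0,.094,.152],[0,-.091,.152],[-.125,.097,.152],[.12,.097,.152]]))
print((obs-pr).round(2)); d=onz(p,obs,.152)[:,:2]-[w[0],w[1]];c,s=np.cos(w[2]),np.sin(w[2])
print(np.c_[c*d[:,0]+s*d[:,1],-s*d[:,0]+c*d[:,1]].round(4))
# hatch angle by silhouette
for p in P:
    rs=arm.outline_of("hatch",p)
    print([(round(r["conf"],2),np.round(r["at"]),int(r["mask"].sum())) for r in rs])
    if not rs: continue
    mk=rs[0]["mask"];best=[]
    for th in np.arange(1.5,1.95,.02):
        m=np.zeros((480,640),np.uint8)
        for b in(box((-.12+.003,-.149,0),(0.0,.106,.004)),box((-.117,-.014-.02,.004),(-.103,.014-.02,.04))):
            b=np.array(b);c2,s2=np.cos(th),np.sin(th)
            Q=np.c_[b[:,0]*c2+b[:,2]*s2+.116,b[:,1],-b[:,0]*s2+b[:,2]*c2+.153]
            cv2.fillConvexPoly(m,cv2.convexHull(np.round(proj(p,pose(w,Q))).astype(np.int32)),1)
        best.append((np.logical_xor(m,mk).sum()/mk.sum(),th))
    print(sorted(best)[:3])
E
```

```text
[1076, 323]
views 1 pitch,h,dx [0.715 0.093 0.004] 0.16 yaw -0.11916196991039263
grip [ 0.6422 -0.0688  0.3316] lowest 0.1913
[ 52.  46. 191.] [155.  82. 283.]
[ 93.  46. 271.] [155.  82. 341.]
tcp washer [ 94.1  63.9 331.6]
[[ 1.11  0.61]
 [ 2.01 -0.38]
 [-0.43  1.36]
 [ 3.14  1.62]]
[[-0.0014  0.0908]
 [ 0.0015 -0.0964]
 [-0.1288  0.0978]
 [ 0.1162  0.0879]]
[(0.87, array([183., 416.]), 1424)]
[(np.float64(0.889747191011236), np.float64(1.5)), (np.float64(0.8904494382022472), np.float64(1.52)), (np.float64(0.8967696629213483), np.float64(1.6800000000000002))]
[(0.7, array([250., 433.]), 5607), (0.54, array([310., 384.]), 26207)]
[(np.float64(0.1988585696450865), np.float64(1.9400000000000004)), (np.float64(0.21615837346174424), np.float64(1.9200000000000004)), (np.float64(0.22400570715177456), np.float64(1.9000000000000004))]
```

```bash
ONE=1 python3 look.py h7;  python3 look.py h7
```

```text
[1122, 372]
views 1 pitch,h,dx [0.686 0.092 0.006] 0.12 yaw -0.11870662960083325
grip [ 0.6399 -0.0688  0.3323] lowest 0.193
[ 43.  46. 193.] [148.  82. 281.]
[ 88.  46. 270.] [148.  82. 341.]
tcp washer [ 91.8  63.7 332.3]
[1237, 426]
views 2 pitch,h,dx [0.511 0.09  0.005] 0.82 yaw -0.11872476646523468
grip [ 0.6396 -0.0688  0.3312] lowest 0.2036
[ 17.  46. 204.] [134.  82. 274.]
[ 86.  46. 263.] [134.  82. 341.]
tcp washer [ 91.5  63.6 331.2]
```

```bash
cat > tilt2.py <<'E'
from tilt import *
def pf():
    o=arm.get_obs();q=o["tcp_rot"];yaw=2*np.arctan2(q[1],q[0]);ths=np.arange(-.1,1.0,.02)
    for n in("side","top"):
        p=shot(n);u=proj(p,[o["eef_pos"]-[0,0,.05]])[0]
        rs=[r for r in arm.outline_of("bracket_a",p) if 150<r["mask"].sum()<3000 and np.hypot(r["at"][1]-u[0],r["at"][0]-u[1])<45]
        if not rs: print(n,"none");continue
        mk=rs[0]["mask"];res=[]
        for h in(.075,.083,.091):
          for dx in(-.003,.003):
            for t in ths:
              m=np.zeros((480,640),np.uint8)
              cv2.fillConvexPoly(m,cv2.convexHull(np.round(proj(p,held(o,t,h,dx,yaw)[0])).astype(np.int32)),1)
              # foot only: model foot pixels missing from mask; mask pixels beyond model far from leg
              m2=m.copy();cv2.fillConvexPoly(m2,cv2.convexHull(np.round(proj(p,held(o,t,h,dx,yaw)[1])).astype(np.int32)),1)
              res.append(((m>mk).sum()*.7+(mk>m2).sum(),round(t,2),h,dx))
        print(n,round(rs[0]["conf"],2),sorted(res)[:5])
if __name__=="__main__": pf(); print(arm.get_obs()["eef_pos"])
E
python3 tilt2.py
```

```text
side 0.85 [(np.float64(65.6), np.float64(0.58), 0.091, 0.003), (np.float64(79.69999999999999), np.float64(0.56), 0.091, 0.003), (np.float64(86.69999999999999), np.float64(0.6), 0.091, 0.003), (np.float64(120.69999999999999), np.float64(0.54), 0.091, 0.003), (np.float64(147.3), np.float64(0.54), 0.091, -0.003)]
top 0.56 [(np.float64(200.29999999999998), np.float64(0.58), 0.075, 0.003), (np.float64(205.2), np.float64(0.54), 0.091, 0.003), (np.float64(205.5), np.float64(0.54), 0.083, 0.003), (np.float64(205.5), np.float64(0.56), 0.075, 0.003), (np.float64(205.5), np.float64(0.56), 0.083, 0.003)]
[ 0.6398016  -0.06883754  0.33119772]
```

apply_moves --commands '[[1,[-0.006,0.001,-0.002],0],[1,[-0.012,0.001,-0.01],0],[1,[-0.017,0.002,-0.02],0],[1,[-0.017,0.002,-0.028],0],[1,[-0.017,0.002,-0.034],0],[1,[-0.017,0.002,-0.036],0],[1,[-0.017,0.002,-0.036],0]]'

```text
time: 32.3
eef_pos: [0.623, -0.0669, 0.295]
tcp_rot: [0.998, -0.059, -0.0, 0.0]
ft_force: [-0.5, 0.4, -3.9]
finger_gap: 0.0346
gripper_force: 20.7
```

```bash
python3 tilt2.py; ONE=1 python3 look.py h8
```

```text
side 0.94 [(np.float64(60.5), np.float64(0.54), 0.091, 0.003), (np.float64(69.3), np.float64(0.52), 0.091, 0.003), (np.float64(81.3), np.float64(0.5), 0.091, 0.003), (np.float64(116.39999999999999), np.float64(0.56), 0.091, 0.003), (np.float64(123.9), np.float64(0.5), 0.091, -0.003)]
top 0.73 [(np.float64(683.2), np.float64(0.98), 0.091, 0.003), (np.float64(686.0), np.float64(0.98), 0.075, 0.003), (np.float64(693.0), np.float64(0.98), 0.083, 0.003), (np.float64(695.0999999999999), np.float64(0.94), 0.091, -0.003), (np.float64(695.8), np.float64(0.96), 0.091, 0.003)]
[ 0.62319213 -0.06689602  0.29563327]
[1029, 329]
views 1 pitch,h,dx [0.61  0.09  0.006] 0.15 yaw -0.11885460354669886
grip [ 0.6232 -0.0669  0.2956] lowest 0.1612
[ 14.  46. 161.] [125.  82. 242.]
[ 70.  46. 231.] [125.  82. 305.]
tcp washer [ 75.   63.6 295.6]
```

apply_moves --commands '[[1,[0.003,0,-0.006],0],[1,[0.003,0,-0.012],0],[1,[0.003,0,-0.018],0],[1,[0.003,0,-0.024],0],[1,[0.003,0,-0.03],0],[1,[0.003,0,-0.03],0]]'

```text
time: 33.35
eef_pos: [0.6254, -0.0667, 0.2639]
tcp_rot: [0.998, -0.059, -0.001, -0.0]
ft_force: [1.4, -0.2, -4.9]
finger_gap: 0.0348
gripper_force: 20.9
```

```bash
python3 tilt2.py; ONE=1 python3 look.py h9
```

```text
side 0.95 [(np.float64(97.0), np.float64(0.62), 0.091, 0.003), (np.float64(99.1), np.float64(0.6), 0.091, 0.003), (np.float64(127.3), np.float64(0.56), 0.091, 0.003), (np.float64(129.1), np.float64(0.64), 0.091, 0.003), (np.float64(131.0), np.float64(0.56), 0.091, -0.003)]
top 0.57 [(np.float64(200.79999999999998), np.float64(0.62), 0.083, 0.003), (np.float64(203.6), np.float64(0.64), 0.075, 0.003), (np.float64(205.6), np.float64(0.62), 0.091, 0.003), (np.float64(207.1), np.float64(0.6), 0.091, 0.003), (np.float64(212.7), np.float64(0.66), 0.075, 0.003)]
[ 0.62603977 -0.0669179   0.26573411]
[1066, 354]
views 1 pitch,h,dx [0.555 0.09  0.004] 0.13 yaw -0.1188227245028748
grip [ 0.626  -0.0669  0.2657] lowest 0.1359
[ 10.  46. 136.] [125.  82. 211.]
[ 73.  46. 200.] [125.  82. 277.]
tcp washer [ 77.8  63.9 265.7]
```

apply_moves --commands '[[1,[-0.003,0,-0.006],0],[1,[-0.007,0.001,-0.012],0],[1,[-0.013,0.001,-0.018],0],[1,[-0.02,0.002,-0.024],0],[1,[-0.028,0.003,-0.03],0],[1,[-0.036,0.004,-0.037],0],[1,[-0.044,0.005,-0.044],0],[1,[-0.05,0.006,-0.051],0],[1,[-0.052,0.006,-0.059],0],[1,[-0.052,0.006,-0.067],0],[1,[-0.052,0.006,-0.075],0],[1,[-0.052,0.006,-0.083],0],[1,[-0.052,0.006,-0.088],0],[1,[-0.052,0.006,-0.088],0]]'

```text
time: 35.2
eef_pos: [0.5769, -0.0612, 0.1796]
tcp_rot: [0.998, -0.059, 0.004, 0.0]
ft_force: [3.9, -0.4, 4.4]
finger_gap: 0.0347
gripper_force: 21.6
```

apply_moves --commands '[[1,[0.002,0,-0.004],0],[1,[0.004,0,-0.008],0],[1,[0.006,-0.001,-0.012],0],[1,[0.008,-0.001,-0.016],0],[1,[0.01,-0.001,-0.02],0],[1,[0.01,-0.001,-0.02],0]]'

```text
time: 35.8
eef_pos: [0.5937, -0.0628, 0.1656]
tcp_rot: [0.998, -0.058, 0.013, 0.001]
ft_force: [13.6, -0.9, 17.9]
finger_gap: 0.0346
gripper_force: 26.8
```

apply_moves --commands '[[1,[0.006,-0.001,0],0],[1,[0.012,-0.001,0],0],[1,[0.016,-0.002,-0.001],0],[1,[0.016,-0.002,-0.001],0],[1,[0.016,-0.002,-0.001],0]]'

```text
time: 36.3
eef_pos: [0.6034, -0.0641, 0.1589]
tcp_rot: [0.998, -0.059, 0.004, 0.0]
ft_force: [6.1, -0.1, 5.3]
finger_gap: 0.0347
gripper_force: 25.9
```

apply_moves --commands '[[1,[0.003,0,-0.003],0],[1,[0.003,0,-0.003],0],[0.35,[0.003,0,-0.003],0],[0.3,[0.003,0,-0.003],0],[0.3,[0.003,0,-0.003],0],[0.3,[0,0,0.03],0],[0.3,[0,0,0.08],0],[0.3,[0,0.02,0.13],0],[0.3,[0,0.06,0.14],0],[0.3,[0,0.11,0.14],0],[0.3,[0,0.16,0.14],0],[0.3,[0,0.2,0.14],0],[0.3,[0,0.2,0.14],0],[0.3,[0,0.2,0.14],0]]'

```text
time: 37.7
eef_pos: [0.5994, 0.137, 0.2956]
tcp_rot: [0.998, -0.058, -0.001, 0.0]
ft_force: [1.0, -0.6, -0.4]
finger_gap: 0.0593
gripper_force: 0.0
```

```bash
cat > s6.py <<'E'
from h import *
w=np.load("w.npy");o=arm.get_obs();print(o["eef_pos"].round(4))
c,s=np.cos(w[2]),np.sin(w[2])
P,R=brackets()
# fit level bracket at floor: occlusion-tolerant (mask pixels outside model weigh more)
for nm,y in(("M",0),("L",.062)):
  for p,rs in zip(P,R):
    u=proj(p,pose(w,[[.05,y,.09]]))[0]
    g=sorted(rs,key=lambda r:np.hypot(r["at"][1]-u[0],r["at"][0]-u[1]))[:1]
    if not g or np.hypot(g[0]["at"][1]-u[0],g[0]["at"][0]-u[1])>30: print(nm,"none",u);continue
    mk=g[0]["mask"];res=[]
    for x in np.arange(-.02,.061,.003):
      for yy in np.arange(y-.02,y+.021,.004):
        for pt in(0,.1,.2,.4):
          m=np.zeros((480,640),np.uint8);ml=m.copy()
          for i,b in enumerate(BR):
            b=np.array(b)+[.065,0,0];Q=np.c_[np.cos(pt)*b[:,0]-np.sin(pt)*b[:,2]-.065,b[:,1],np.sin(pt)*b[:,0]+np.cos(pt)*b[:,2]]
            uv=np.round(proj(p,pose(w,Q+[x,yy,.045]))).astype(np.int32)
            cv2.fillConvexPoly(m,cv2.convexHull(uv),1)
            if i: cv2.fillConvexPoly(ml,cv2.convexHull(uv),1)
          res.append(((mk>m).sum()+(ml>mk).sum(),round(x,3),round(yy,3),pt))
    print(nm,round(g[0]["conf"],2),np.round(g[0]["at"]),int(mk.sum()),[(int(a),float(b_),float(c_),d_) for a,b_,c_,d_ in sorted(res)[:3]])
for p,rs in zip(P,R): print([(round(r["conf"],2),np.round(r["at"]),int(r["mask"].sum())) for r in rs])
E
python3 s6.py
```

```text
[0.5994 0.137  0.2956]
M 0.74 [214. 379.] 314 [(17, 0.025, 0.0, 0.2), (20, 0.019, 0.0, 0.1), (23, 0.013, 0.0, 0)]
M none [374.89694348 296.78066274]
L 0.74 [214. 379.] 314 [(369, 0.031, 0.074, 0.2), (369, 0.034, 0.07, 0.2), (369, 0.04, 0.066, 0.2)]
L none [358.76737199 280.22331541]
[(0.84, array([326., 408.]), 482), (0.74, array([214., 379.]), 314)]
[(0.76, array([418., 285.]), 1666)]
```

apply_moves --commands '[[0.3,[-0.05,0.05,0],0],[0.3,[-0.1,0.1,0],0],[0.3,[-0.15,0.15,0],0],[0.3,[-0.2,0.15,0],0],[0.3,[-0.2,0.15,0],0],[0.3,[-0.2,0.15,0],0]]'

```text
time: 38.5
eef_pos: [0.3966, 0.2871, 0.2974]
tcp_rot: [0.998, -0.058, 0.0, -0.001]
ft_force: [0.2, -0.5, 0.4]
finger_gap: 0.0598
gripper_force: 0.0
```

```bash
python3 s6.py; python3 s6.py
```

```text
[0.3966 0.2871 0.2974]
M 0.78 [215. 375.] 318 [(18, 0.019, 0.0, 0.1), (19, 0.013, -0.004, 0), (19, 0.013, 0.0, 0)]
M none [374.89694348 296.78066274]
L 0.79 [214. 356.] 373 [(18, 0.04, 0.062, 0.2), (18, 0.04, 0.066, 0.2), (21, 0.043, 0.066, 0.2)]
L none [358.76737199 280.22331541]
[(0.79, array([214., 356.]), 373), (0.78, array([215., 375.]), 318), (0.71, array([324., 409.]), 441)]
[(0.86, array([419., 288.]), 1686)]
[0.4006 0.2855 0.2964]
M 0.53 [219. 378.] 358 [(16, 0.022, 0.0, 0.1), (16, 0.028, 0.0, 0.2), (22, 0.016, -0.004, 0)]
M none [374.89694348 296.78066274]
L 0.86 [213. 355.] 409 [(12, 0.037, 0.062, 0.1), (13, 0.043, 0.062, 0.2), (18, 0.046, 0.062, 0.2)]
L none [358.76737199 280.22331541]
[(0.89, array([322., 410.]), 538), (0.86, array([213., 355.]), 409), (0.55, array([176., 396.]), 2481), (0.53, array([219., 378.]), 358)]
[(0.66, array([419., 286.]), 1778)]
```

```bash
cat > s7.py <<'E'
from h import *
w=np.load("w.npy")
acc={}
shots=[shot("top") for _ in range(4)]
for p in shots:
    for r in arm.outline_of("bracket_a",p):
        for nm,u in(("M",(377,216)),("L",(356,214))):
            if np.hypot(r["at"][1]-u[0],r["at"][0]-u[1])<9 and r["mask"].sum()<700: acc.setdefault(nm,[]).append(r["mask"].astype(float))
p=shots[-1];k=4
def ren(v,pt):
    m=np.zeros((480*k,640*k),np.uint8)
    for b in BR:
        b=np.array(b)+[.065,0,0];Q=np.c_[np.cos(pt)*b[:,0]-np.sin(pt)*b[:,2]-.065,b[:,1],np.sin(pt)*b[:,0]+np.cos(pt)*b[:,2]]
        Q=pose([v[0],v[1],v[2]],Q+[0,0,.045]);uv=(proj(p,pose(w,Q))+.5)*k
        cv2.fillConvexPoly(m,cv2.convexHull(np.round(uv).astype(np.int32)),255)
    d=(proj(p,pose(w,[[0,.1,.152],[0,-.1,.152],[-.12,-.1,.152],[-.12,.1,.152]]))+.5)*k
    cv2.fillConvexPoly(m,np.round(d).astype(np.int32),0)
    return cv2.resize(m,(640,480),interpolation=cv2.INTER_AREA)/255.
for nm,y in(("M",0),("L",.062)):
    if nm not in acc: print(nm,"none");continue
    mk=np.mean(acc[nm],0);print(nm,len(acc[nm]),mk.sum())
    for pt in(-.05,0,.05,.1,.15,.2,.3):
        r=minimize(lambda v:np.abs(ren(v,pt)-mk).sum(),[.03,y,0],method="Nelder-Mead",options=dict(initial_simplex=[[.03,y,0],[.04,y,0],[.03,y+.008,0],[.03,y,.1]]))
        print(pt,r.x.round(4),round(r.fun,1))
E
python3 s7.py
```

```text
M 3 350.33333333333337
-0.05 [ 0.0125 -0.0023  0.0026] 20.6
0 [ 0.0156 -0.0019  0.0015] 21.2
0.05 [ 0.0187 -0.0016 -0.0027] 21.5
0.1 [ 0.0226 -0.0011 -0.0111] 24.3
0.15 [ 0.0262 -0.0013  0.0012] 26.3
0.2 [ 0.028  -0.001  -0.0026] 26.7
0.3 [ 0.0296 -0.0006  0.0096] 32.1
L 4 412.75
-0.05 [ 0.0277  0.0643 -0.0169] 21.0
0 [ 0.0304  0.0642 -0.0165] 21.4
0.05 [ 0.0339  0.0643 -0.0173] 22.0
0.1 [ 0.0373  0.0646 -0.0321] 21.8
0.15 [ 0.0411  0.0646 -0.0327] 22.1
0.2 [ 0.0435  0.0645 -0.0298] 23.2
0.3 [ 0.0449  0.0648 -0.0292] 23.4
```

Run:
```python
from h import *
w=np.load("w.npy");p=shot("side")
for r in arm.outline_of("hatch",p):
    c=max(cv2.findContours(r["mask"].astype(np.uint8),cv2.RETR_EXTERNAL,cv2.CHAIN_APPROX_NONE)[0],key=len)
    print(round(r["conf"],2),r["mask"].sum(),cv2.approxPolyDP(c,4,True).reshape(-1,2).tolist())
for q in("hatch_handle",):
    for n in("top",):
        pt=shot(n)
        for r in arm.outline_of(q,pt): 
            c=max(cv2.findContours(r["mask"].astype(np.uint8),cv2.RETR_EXTERNAL,cv2.CHAIN_APPROX_NONE)[0],key=len)
            print(n,r["conf"],r["mask"].sum(),cv2.approxPolyDP(c,2.5,True).reshape(-1,2).tolist())
for th in(1.6,1.7,1.75,1.8,1.85,1.9):
    c2,s2=np.cos(th),np.sin(th)
    B=np.array([[-.12,.1,0],[-.12,-.155,0],[-.117,-.02,.04],[-.12,-.155,.004],[0,-.155,0],[-.12,.1,.004]]);Q=np.c_[B[:,0]*c2+B[:,2]*s2+.116,B[:,1],-B[:,0]*s2+B[:,2]*c2+.153]
    print(th,"side",proj(p,pose(w,Q)).round(0).tolist(),"top handle tip",proj(pt,pose(w,Q))[[2,0,1]].round(1).tolist())
im=pt["pixels"][160:200,360:420].min(2); ys,xs=np.where(im<25);print("dark top",xs.min()+360,xs.max()+360,ys.min()+160,ys.max()+160)
print(im[:, 18:40:2])
```

```text
0.7 563 [[264, 247], [217, 260], [202, 273], [220, 273]]
0.64 5759 [[396, 194], [379, 239], [456, 311], [482, 257], [448, 233], [440, 219], [429, 218]]
0.33 475 [[372, 293], [372, 322], [381, 333], [387, 329], [385, 313]]
top 0.83 2437 [[350, 166], [349, 186], [365, 189], [422, 191], [438, 195], [448, 177], [447, 173], [403, 168], [397, 156], [391, 157], [387, 166], [358, 163]]
top 0.74 564 [[476, 279], [457, 276], [454, 282], [464, 289], [457, 307], [442, 328], [443, 332], [447, 332], [460, 307], [472, 296]]
top 0.26 10982 [[352, 163], [345, 196], [338, 274], [401, 281], [404, 287], [412, 287], [415, 283], [440, 283], [447, 196], [440, 192], [449, 174], [401, 168], [396, 156], [390, 156], [387, 166]]
1.6 side [[380.0, 194.0], [465.0, 260.0], [432.0, 218.0], [466.0, 259.0], [452.0, 309.0], [382.0, 194.0]] top handle tip [[394.4, 165.7], [346.4, 176.5], [446.3, 185.4]]
1.7 side [[385.0, 193.0], [470.0, 258.0], [436.0, 219.0], [471.0, 258.0], [452.0, 309.0], [386.0, 193.0]] top handle tip [[394.5, 161.9], [346.8, 172.0], [446.6, 180.8]]
1.75 side [[387.0, 193.0], [472.0, 258.0], [438.0
[... 1838 characters left out ...]
  57  53  55  52  53  54  54  53  55  57]
 [ 54  53  55  55  55  54  55  57  57  54  56]
 [ 56  55  58  53  55  55  54  56  55  55  54]
 [ 57  55  57  57  56  55  57  55  56  53  58]
 [ 52  51  53  53  57  56  55  55  55  55  57]
 [ 60  41  50  57  55  50  50  56  55  54  52]
 [ 93  36  37  41  41  39  42  58  52  57  55]
 [ 91  80  58  40  35  35  37 101  75  87  75]
 [ 49  55  52  65  85  86  75 110 103 109 103]
 [ 31  38  37  46  55  57  56  90  73  89  97]
 [ 35  34  33  33  34  34  43 103  37  50  55]
 [ 34  33  35  32  33  35  46 114  31  34  33]
 [ 36  33  35  35  35  35  43 112  34  36  34]
 [ 36  35  35  35  37  33  52 111  30  36  33]
 [ 33  38  35  37  34  32  55 110  34  38  37]]
```

apply_moves --commands '[[0.3,[0,0,0.04],-0.12],[0.3,[0.02,-0.03,0.064],-0.24],[0.3,[0.05,-0.06,0.064],-0.36],[0.3,[0.08,-0.09,0.064],-0.5],[0.3,[0.11,-0.13,0.064],-0.64],[0.3,[0.14,-0.17,0.064],-0.78],[0.3,[0.17,-0.21,0.064],-0.92],[0.3,[0.2,-0.25,0.064],-1.06],[0.3,[0.23,-0.29,0.064],-1.2],[0.3,[0.26,-0.33,0.064],-1.34],[0.3,[0.28,-0.36,0.064],-1.48],[0.3,[0.297,-0.384,0.064],-1.571],[0.3,[0.297,-0.384,0.064],-1.571],[0.3,[0.297,-0.384,0.03],-1.571],[0.3,[0.297,-0.384,0.0],-1.571],[0.3,[0.297,-0.384,0.0],-1.571],[0.3,[0.297,-0.384,0.0],-1.571]]'

```text
time: 41.2
eef_pos: [0.6967, -0.0978, 0.2974]
tcp_rot: [-0.664, 0.748, -0.0, -0.0]
ft_force: [0.5, -0.7, 1.5]
finger_gap: 0.0596
gripper_force: 0.0
```

Run:
```python
from h import *
w=np.load("w.npy");o=arm.get_obs();d=o["eef_pos"]-[w[0],w[1],0];c,s=np.cos(w[2]),np.sin(w[2])
print(o["eef_pos"],o["tcp_rot"],o["joints"].round(2),(1000*np.array([c*d[0]+s*d[1],-s*d[0]+c*d[1],d[2]])).round(1))
```

```text
[ 0.69673988 -0.09778256  0.29737524] [-6.64022683e-01  7.47712280e-01 -3.88130022e-04 -2.67556296e-04] [ 0.08  0.6   0.8   0.   -1.78 -0.2 ] [151.7  41.7 297.4]
```

apply_moves --commands '[[0.3,[0,0,-0.02],0],[0.3,[0,0,-0.04],0],[0.3,[0,0,-0.052],0],[0.3,[0,0,-0.052],0],[0.5,[0,0,-0.052],0],[0.5,[0,0,-0.052],0],[0.5,[-0.01,0.001,-0.052],0],[0.5,[-0.022,0.003,-0.05],0],[0.5,[-0.034,0.004,-0.048],0],[0.5,[-0.046,0.005,-0.048],0],[0.5,[-0.058,0.007,-0.048],0],[0.5,[-0.07,0.008,-0.048],0],[0.5,[-0.082,0.01,-0.049],0],[0.5,[-0.094,0.011,-0.051],0],[0.5,[-0.106,0.013,-0.054],0],[0.5,[-0.116,0.014,-0.057],0],[0.5,[-0.126,0.015,-0.06],0],[0.5,[-0.126,0.015,-0.06],0]]'

```text
time: 43.0
eef_pos: [0.5708, -0.0828, 0.238]
tcp_rot: [-0.664, 0.748, -0.001, 0.001]
ft_force: [-0.6, 1.2, 0.1]
finger_gap: 0.043
gripper_force: 0.0
```

```bash
cat > s8.py <<'E'
from h import *
w=np.load("w.npy");o=arm.get_obs();d=o["eef_pos"]-[w[0],w[1],0];c,s=np.cos(w[2]),np.sin(w[2])
print((1000*np.array([c*d[0]+s*d[1],-s*d[0]+c*d[1],d[2]])).round(1),o["ft_force"],o["finger_gap"])
p=shot("side")
for r in arm.outline_of("hatch",p):
    mk=r["mask"];best=[]
    for th in np.arange(-.04,1.95,.02):
        m=np.zeros((480,640),np.uint8)
        for b in(box((-.12,-.155,0),(0.0,.1,.004)),box((-.117,-.034,.004),(-.103,-.006,.04))):
            b=np.array(b);c2,s2=np.cos(th),np.sin(th)
            Q=np.c_[b[:,0]*c2+b[:,2]*s2+.116,b[:,1],-b[:,0]*s2+b[:,2]*c2+.153]
            cv2.fillConvexPoly(m,cv2.convexHull(np.round(proj(p,pose(w,Q))).astype(np.int32)),1)
        best.append((round(float(((mk>m).sum()+.5*(m>mk).sum())/mk.sum()),3),round(th,2)))
    print(round(r["conf"],2),int(mk.sum()),sorted(best)[:3])
E
python3 s8.py
```

```text
[ 24.9  41.6 238. ] [-0.60113598  1.17978266  0.10686963] 0.04299722926537787
0.94 891 [(0.214, np.float64(0.88)), (0.26, np.float64(0.9)), (0.297, np.float64(0.92))]
0.65 1359 [(1.302, np.float64(0.86)), (1.304, np.float64(0.88)), (1.318, np.float64(0.84))]
0.44 600 [(1.545, np.float64(0.86)), (1.566, np.float64(0.84)), (1.572, np.float64(0.82))]
```

apply_moves --commands '[[0.5,[0,0,0.04],0],[1,[0,0,0.07],0],[1,[0.028,-0.003,0.07],0],[1,[0.028,-0.003,0.07],0],[1,[0.028,-0.003,0.07],0],[1,[0.028,-0.003,0.04],0],[1,[0.028,-0.003,0.015],0],[1,[0.028,-0.003,0.002],0],[1,[0.024,-0.003,-0.007],0],[1,[0.02,-0.002,-0.016],0],[1,[0.016,-0.002,-0.025],0],[1,[0.012,-0.001,-0.033],0],[1,[0.008,-0.001,-0.041],0],[1,[0.005,-0.001,-0.048],0],[1,[0.002,0,-0.055],0],[1,[0,0,-0.061],0],[1,[-0.003,0,-0.069],0],[1,[-0.004,0,-0.076],0],[1,[-0.004,0,-0.082],0],[1,[-0.004,0,-0.086],0]]'

```text
time: 45.1
eef_pos: [0.5668, -0.083, 0.1564]
tcp_rot: [-0.664, 0.747, -0.002, 0.001]
ft_force: [-22.4, 11.6, 52.0]
finger_gap: 0.0003
gripper_force: 26.0
```

```bash
python3 s8.py
```

```text
[ 20.9  41.  156.4] [-22.35539598  11.61672584  52.03749008] 0.00025259330810618343
0.84 4561 [(0.138, np.float64(0.04)), (0.139, np.float64(0.0)), (0.139, np.float64(0.02))]
```

apply_moves --commands '[[1,[0,0,0.01],0],[1,[0,0,0.04],0],[1,[0,0,0.09],0],[1,[-0.02,0.05,0.13],0],[1,[-0.06,0.1,0.13],0],[1,[-0.1,0.15,0.13],0],[1,[-0.14,0.2,0.13],0],[1,[-0.17,0.25,0.13],0],[1,[-0.17,0.3,0.13],0],[1,[-0.17,0.33,0.13],0],[1,[-0.17,0.33,0.13],0],[1,[-0.17,0.33,0.13],0]]'

```text
time: 46.4
eef_pos: [0.3957, 0.2506, 0.2792]
tcp_rot: [-0.665, 0.746, 0.0, -0.001]
ft_force: [0.2, -0.6, -0.1]
finger_gap: -0.0003
gripper_force: 0.0
```

```bash
python3 s8.py
python3 - <<'E'
from h import *
w=np.load("w.npy")
for n in("side","top"):
    p=shot(n)
    for q in("latch_lever","hatch_handle"):
        for r in arm.outline_of(q,p)[:2]:print(n,q,round(r["conf"],2),np.round(r["at"]),int(r["mask"].sum()))
    print("lever up pred",proj(p,pose(w,[[-.04-.066*np.cos(1.4),-.135,.166+.066*np.sin(1.4)],[-.106,-.135,.17],[.006,-.02,.193]])).round().tolist())
    im=p["pixels"]
    for X in([-.04-.08*np.cos(1.4),-.135,.166+.08*np.sin(1.4)],[-.1185,-.135,.175],[.006,-.02,.185]):
        u=proj(p,pose(w,[X]))[0].astype(int);print(n,im[u[1]-3:u[1]+4,u[0]-3:u[0]+4].mean((0,1)).round())
E
```

```text
[-188.5  352.   279.2] [ 0.1657173  -0.63849363 -0.1208326 ] -0.00025591109598224743
0.67 5003 [(0.076, np.float64(-0.02)), (0.076, np.float64(0.0)), (0.076, np.float64(0.02))]
0.29 485 [(1.847, np.float64(0.86)), (1.851, np.float64(0.88)), (1.892, np.float64(0.84))]
side latch_lever 0.67 [312. 380.] 445
side hatch_handle 0.87 [284. 393.] 5093
lever up pred [[379.0, 305.0], [350.0, 341.0], [366.0, 273.0]]
side [84. 87. 89.]
side [177. 184. 188.]
side [21. 20. 23.]
top latch_lever 0.68 [250. 430.] 132
top hatch_handle 0.64 [212. 394.] 3797
lever up pred [[431.0, 253.0], [425.0, 274.0], [387.0, 228.0]]
top [46. 48. 46.]
top [111. 113. 110.]
top [37. 37. 37.]
```

```bash
python3 -c "
from plant import arm
print(arm.close_job())"
```

```text
the job is handed in; nothing more can be done
None
```

I handed the job in: both grey brackets are in the washer, one each in the left and middle bays. The hatch is shut and the latch is undone with its lever up. The left bracket's exact tilt was only weakly measured, and I had no pictures left to look at it directly.

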